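# Hang carved plaster plaques on the drying stand

### The job

Set the freshly carved plaster plaques out to dry: first lay the square steel bar across the drying stand so that it sits fully down in the notches of both posts, about centred, then hang every plaque on it by its hook, between the posts, hanging freely and not touching one another. Two plaques of the same shape belong together: hang them next to each other with no other plaque between them. Leave the glass jar and the tool cup where they are.

Things in the scene. Friction and masses are not known exactly. Their poses are not given: they have to be found in the camera images.
- bar: Loose square steel tube, 16 x 16 x 540 mm, black end caps, 0.3 kg; at first lies on the table roughly along y between the robot and the plaques. Origin at its centre (8 mm above the table), y along its length; may end on any of its four faces.
- stand: Fixed wooden stand, two posts 18 mm thick at own y = +-215, x = 0 (412 mm clear between). Each post's top has a notch open upwards: floor 166 mm above the table, 22 mm wide (x) for 12 mm, then flaring to 39 mm at the top, 196 mm up. Bar seated: its centre 174, its top face 182 mm up. Feet 110 mm long, stretcher 22 mm high. Origin on the table midway between posts, y from post to post.
- tall_a: Tall rectangular white plaster plaque, 42 wide, 74 high, 28 mm thick, about 0.1 kg, at first stands loose in the groove of one of the rests (its underside 8 mm up), carved face away from the robot within 0.3 rad. May be absent. Origin: centre of the plaster's underside; x out of the carved face, y along its width (along the bar once hung), z up. Hung, it hangs upright.
- tall_a_hook (a point): Middle of the underside of its hook's crown: own x 0, y 0, z 131 mm; lies on the bar's top when hung. Strap 3 x 20 mm (y): back leg up at own x -14 to -17, crown over, short front leg at +14 to +17 ending 21 mm below this point, 36 mm above the plaster: there the bar enters, from the front. Crown top 3 above this point; 28 mm inside, 34 outside. Pinch from above across both legs (along x).
- tall_b: Tall rectangular white plaster plaque, 42 wide, 74 high, 28 mm thick, about 0.1 kg, at first stands loose in the groove of one of the rests (its underside 8 mm up), carved face away from the robot within 0.3 rad. May be absent. Origin: centre of the plaster's underside; x out of the carved face, y along its width (along the bar once hung), z up. Hung, it hangs upright.
- tall_b_hook (a point): Middle of the underside of its hook's crown: own x 0, y 0, z 131 mm; lies on the bar's top when hung. Strap 3 x 20 mm (y): back leg up at own x -14 to -17, crown over, short front leg at +14 to +17 ending 21 mm below this point, 36 mm above the plaster: there the bar enters, from the front. Crown top 3 above this point; 28 mm inside, 34 outside. Pinch from above across both legs (along x).
- oct_a: Octagonal white plaster plaque, 54 across flats (wide and high), 28 mm thick, about 0.1 kg, at first stands loose in the groove of one of the rests (its underside 8 mm up), carved face away from the robot within 0.3 rad. May be absent. Origin: centre of the plaster's underside; x out of the carved face, y along its width (along the bar once hung), z up. Hung, it hangs upright.
- oct_a_hook (a point): Middle of the underside of its hook's crown: own x 0, y 0, z 111 mm; lies on the bar's top when hung. Strap 3 x 20 mm (y): back leg up at own x -14 to -17, crown over, short front leg at +14 to +17 ending 21 mm below this point, 36 mm above the plaster: there the bar enters, from the front. Crown top 3 above this point; 28 mm inside, 34 outside. Pinch from above across both legs (along x).
- oct_b: Octagonal white plaster plaque, 54 across flats (wide and high), 28 mm thick, about 0.1 kg, at first stands loose in the groove of one of the rests (its underside 8 mm up), carved face away from the robot within 0.3 rad. May be absent. Origin: centre of the plaster's underside; x out of the carved face, y along its width (along the bar once hung), z up. Hung, it hangs upright.
- oct_b_hook (a point): Middle of the underside of its hook's crown: own x 0, y 0, z 111 mm; lies on the bar's top when hung. Strap 3 x 20 mm (y): back leg up at own x -14 to -17, crown over, short front leg at +14 to +17 ending 21 mm below this point, 36 mm above the plaster: there the bar enters, from the front. Crown top 3 above this point; 28 mm inside, 34 outside. Pinch from above across both legs (along x).
- arch_a: Round-topped white plaster plaque, 48 wide, 64 high, 28 mm thick, about 0.1 kg, at first stands loose in the groove of one of the rests (its underside 8 mm up), carved face away from the robot within 0.3 rad. May be absent. Origin: centre of the plaster's underside; x out of the carved face, y along its width (along the bar once hung), z up. Hung, it hangs upright.
- arch_a_hook (a point): Middle of the underside of its hook's crown: own x 0, y 0, z 121 mm; lies on the bar's top when hung. Strap 3 x 20 mm (y): back leg up at own x -14 to -17, crown over, short front leg at +14 to +17 ending 21 mm below this point, 36 mm above the plaster: there the bar enters, from the front. Crown top 3 above this point; 28 mm inside, 34 outside. Pinch from above across both legs (along x).
- arch_b: Round-topped white plaster plaque, 48 wide, 64 high, 28 mm thick, about 0.1 kg, at first stands loose in the groove of one of the rests (its underside 8 mm up), carved face away from the robot within 0.3 rad. May be absent. Origin: centre of the plaster's underside; x out of the carved face, y along its width (along the bar once hung), z up. Hung, it hangs upright.
- arch_b_hook (a point): Middle of the underside of its hook's crown: own x 0, y 0, z 121 mm; lies on the bar's top when hung. Strap 3 x 20 mm (y): back leg up at own x -14 to -17, crown over, short front leg at +14 to +17 ending 21 mm below this point, 36 mm above the plaster: there the bar enters, from the front. Crown top 3 above this point; 28 mm inside, 34 outside. Pinch from above across both legs (along x).
- jar: Bystander: glass jar with steel lid, 72 mm across, 100 high, on the table at the left. Origin under its centre.
- toolcup: Bystander: terracotta cup, 74 mm across, 95 high, with carving tools standing in it up to 165 mm, on the table at the right. Origin under its centre.
- rest1: Loose wooden carving rest, 70 (x) x 56 (y) x 26 mm high, 0.12 kg, with a groove along y, open at both ends: 31 mm wide, 18 deep, floor 8 mm above the table, in which a plaque stands upright at the start; some rests are empty. Origin: centre of its underside.
- rest2: Loose wooden carving rest, 70 (x) x 56 (y) x 26 mm high, 0.12 kg, with a groove along y, open at both ends: 31 mm wide, 18 deep, floor 8 mm above the table, in which a plaque stands upright at the start; some rests are empty. Origin: centre of its underside.
- rest3: Loose wooden carving rest, 70 (x) x 56 (y) x 26 mm high, 0.12 kg, with a groove along y, open at both ends: 31 mm wide, 18 deep, floor 8 mm above the table, in which a plaque stands upright at the start; some rests are empty. Origin: centre of its underside.
- rest4: Loose wooden carving rest, 70 (x) x 56 (y) x 26 mm high, 0.12 kg, with a groove along y, open at both ends: 31 mm wide, 18 deep, floor 8 mm above the table, in which a plaque stands upright at the start; some rests are empty. Origin: centre of its underside.
- rest5: Loose wooden carving rest, 70 (x) x 56 (y) x 26 mm high, 0.12 kg, with a groove along y, open at both ends: 31 mm wide, 18 deep, floor 8 mm above the table, in which a plaque stands upright at the start; some rests are empty. Origin: centre of its underside.
- rest6: Loose wooden carving rest, 70 (x) x 56 (y) x 26 mm high, 0.12 kg, with a groove along y, open at both ends: 31 mm wide, 18 deep, floor 8 mm above the table, in which a plaque stands upright at the start; some rests are empty. Origin: centre of its underside.

How it is judged:
By the outcome, as a careful person would: the job done as asked, in the order asked, and still so for the second after the job is handed in, with the robot touching nothing.
Of tall_a, tall_b, oct_a, oct_b, arch_a, arch_b only 5 to 6 are there at a start; the rules pass over those that are not, and their reading is None.
At some moment in a run one of bar, rest1, rest2, rest3, rest4, rest5, rest6 may be knocked a few centimetres aside while the robot is not near it.
It also fails if it takes over 210 s, if anything falls off the work surface, if the arm or the gripper's body presses on something with over 40 N, if the wrist force passes 120 N, or if a joint passes its speed limit or range.

### The arm

A 6-joint arm with a two-finger parallel gripper is mounted at the origin on the work surface. World frame = base frame: x ahead of the robot, y to its left, z up, the work surface at z = 0. Lengths are in m, angles in rad, forces in N, time in s.
With the tool pointing down it reaches from about 0.3 to 0.775 m from the base axis. Payload 14.6 kg.
Tool frame: the origin (TCP) lies midway between the tips of the shut fingers; the grasp point (between the pads) lies 19 mm behind it (ctrl.pinch_z is the z of the grasp point in the tool frame, in m); z points along the fingers, y is the line along which they close (so a half turn about z gives the same grasp; the last joint's range is limited). The gripper opens to 94 mm and grips with 3 to 60 N. Pads are 16 mm wide; open, the fingers measure 119 mm over their backs; the gripper's body (75 mm by 177 mm) begins 78 mm behind the grasp point.
Start: joints at [1.222, 0.3, 1.521, -0, 1.321, -0.067], TCP at [0.153, 0.528, 0.167] pointing down, gripper open.
Joint ranges: [-3.03, 3.03], [-0.79, 2.21], [0.23, 2.52], [-1.04, 4.18], [0, 3.07], [-2.55, 2.55]. Speed limits (rad/s): [2.22, 2.22, 2.57, 3.14, 3.14, 3.14].

### API

Orientations are given as [roll, pitch, yaw] about the fixed x, y, z axes, in that order (R = Rz(yaw) Ry(pitch) Rx(roll)).
In Python, from station import ctrl, camera, ticket gives the robot as it stands. The module is installed in compiled form; this text tells all that it offers.
- The arm moves only by the shell command python3 -m inch 'ROWS' [FORCE]. ROWS is text: rows parted by semicolons, each of 7 numbers parted by spaces: the opening, from -1 (shut) to 1 (fully open), then the shift along the tool's x, y, z in units of 0.03 m (1.0 is 0.03 m), then the turn, a rotation vector about the tool's x, y, z in units of 10 degrees (1.0 is 10 degrees). In form: grip dx dy dz rx ry rz; .... A call has 1 to 10 rows; each row shifts and turns the commanded pose from where the row before left it, along the tool's axes as they then stand; what a row does not reach is not made up. A row lasts 1/8 s, in which the tool goes at most 62.5 mm and 10.7 degrees, less where a joint would pass 70% of its speed; a pose out of reach is approached as far as the arm can. A call with a number of a shift or a turn outside -1 to 1 is refused whole. A call with a gripper value outside its range is refused whole. The fingers move at their own pace and stop on an object; FORCE is the grip in N (left out, the last holds). Time passes only in rows, so rows that do not move let the fingers close. It gives the time, the measured TCP pose, the force, the opening and the grip force at its end, in the units of the state.
- ctrl.get_obs(): the state, without advancing time (a new reading comes with each control period).
- camera(name): name is "side" or "top"; returns a dict with "img" (400x640x3 uint8, blue, green, red), "range_z" (400x640 float32, m along the optical axis (not along the pixel's ray), 0 where there is no reading), "intrinsics" (3x3 intrinsics, pixels), "k1" (the pictures are not rectified: a ray, as slopes to the right and down, at radius r is drawn at 1 + k1 r^2 times it, then the intrinsics apply), "view" (4x4, takes a point from world to camera coordinates). Camera axes: x right, y down, z forward; pixel columns grow to the right and rows downward; lengths in m; the calibration is good to about 2 mm. A picture is of the moment at which its call begins.
- ticket.hand_in(): hands the job in; it is judged then, once.
The state is a dict: "time_s": time; "qpos": joint angles; "joint_vel": joint speeds; "tau": joint torques, N m; "ee_pos": TCP position; "eef_rot": TCP orientation; "force": force on the tool from outside, world axes, zero at the start; "moment": the same for the moment, N m; "grip_width": finger opening in m; "grip_force": force on a finger pad.
Only numpy, scipy, OpenCV 4.12 (cv2) and the standard library are available. Lean on these libraries where they do the work, as an engineer would, in place of code of your own. Each camera call takes 0.05 s, during which the arm holds its last target. There are 200 camera calls.

## Working session

There is one attempt and no reset: what is moved stays moved. The work goes in short steps, Python scripts to look and compute and a shell command to move; the robot and the scene stay as the last step left them, time stands still between calls to the robot, and variables do not carry over. Pictures are saved under pics/ and viewed, at most 14 in all, crops included, and the job is handed in when it is done.

```bash
mkdir -p pics; ls
cat > h.py <<'E'
import numpy as np, cv2
from station import ctrl, camera
from scipy.spatial.transform import Rotation as R
def shot(name, save=None):
    c=camera(name)
    if save: cv2.imwrite('pics/'+save,c['img'])
    return c
def cloud(c):
    K=c['intrinsics'];k1=c['k1'];z=c['range_z']
    h,w=z.shape;v,u=np.mgrid[0:h,0:w]
    xd=(u-K[0,2])/K[0,0];yd=(v-K[1,2])/K[1,1]
    x,y=xd.copy(),yd.copy()
    for _ in range(20):
        f=1+k1*(x*x+y*y);x=xd/f;y=yd/f
    P=np.stack([x*z,y*z,z,np.ones_like(z)],-1)
    W=P@np.linalg.inv(c['view']).T
    W=W[...,:3].copy();W[z<=0]=np.nan
    return W
def obs():
    o=ctrl.get_obs();return o
E
python3 - <<'E'
from h import *
for n in('top','side'):
    c=shot(n,n+'0.png');print(n,c['intrinsics'].tolist(),c['k1'],np.round(np.linalg.inv(c['view']),3).tolist())
    np.save(n+'0.npy',cloud(c))
o=obs();print(o)
E
```

```text
pics
top [[422.6795512579282, 0.0, 322.8727675077645], [0.0, 422.6795512579282, 203.62247339794962], [0.0, 0.0, 1.0]] -0.027098330500439156 [[0.128, -0.968, 0.218, 0.301], [-0.992, -0.126, 0.024, -0.026], [0.004, -0.219, -0.976, 1.29], [0.0, 0.0, 0.0, 1.0]]
side [[427.41283293174274, 0.0, 330.2449556069528], [0.0, 427.41283293174274, 207.17914382590178], [0.0, 0.0, 1.0]] -0.05358074539402239 [[0.797, -0.386, 0.464, -0.018], [-0.603, -0.482, 0.635, -0.772], [-0.021, -0.787, -0.617, 0.862], [0.0, 0.0, 0.0, 1.0]]
{'time_s': 0.1, 'qpos': array([ 1.22241667e+00,  3.00397235e-01,  1.52149116e+00, -1.73374886e-05,
        1.32073986e+00, -6.66004952e-02]), 'joint_vel': array([-0.0002108 , -0.00121136, -0.00064829,  0.00048456,  0.00135598,
       -0.00105443]), 'tau': array([ 2.26050843e-04, -5.32631850e+01, -3.53291309e+01,  7.08915596e-02,
        2.34729314e-02, -6.94954247e-05]), 'ee_pos': array([0.1528497 , 0.52804759, 0.16626492]), 'eef_rot': array([-3.14055823e+00, -5.21642723e-05,  2.85981777e+00]), 'force': array([-0.4208407 ,  0.24640663,  0.79604058]), 'moment': array([-0.01255385,  0.01022262, -0.04152529]), 'grip_force': 0.0, 'grip_width': 0.09393561723288166}
```

View pics/top0.png

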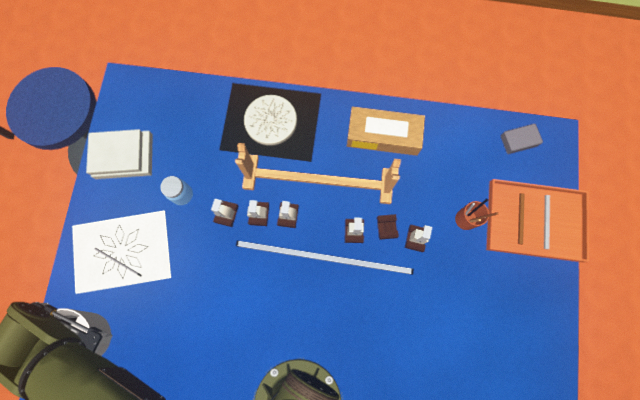

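View pics/side0.png

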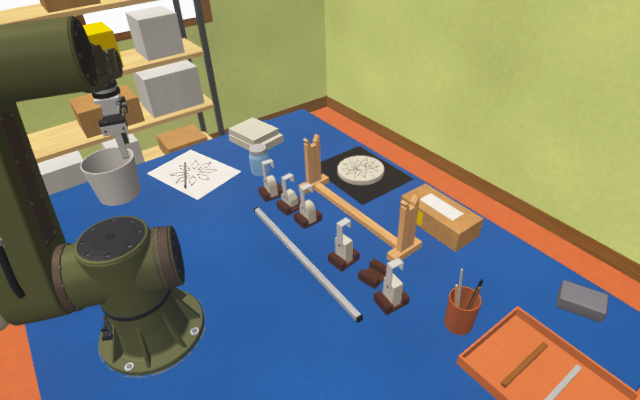

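The top view shows five plaques: in rests at px (224,211), (258,211), (288,213), (355,229) and (419,237), with an empty rest at (388,226). The bar runs from (238,243) to (411,271), and the posts are at (245,165) and (392,180). Next I'll measure these.

```bash
cat >> h.py <<'E'
def rect(p):
    (c,s,a)=cv2.minAreaRect((p[:,:2]*1000).astype(np.float32))
    return np.round(c,1),np.round(s,1),round(a,1)
def comps(W,zlo,zhi,box,minpix=8):
    x0,x1,y0,y1=box
    with np.errstate(invalid='ignore'):
        m=(W[...,2]>zlo)&(W[...,2]<zhi)&(W[...,0]>x0)&(W[...,0]<x1)&(W[...,1]>y0)&(W[...,1]<y1)
    n,l=cv2.connectedComponents(m.astype(np.uint8),connectivity=8)
    out=[]
    for i in range(1,n):
        q=l==i
        if q.sum()<minpix: continue
        v,u=np.nonzero(q);p=W[q]
        out.append((q.sum(),u.mean().round(),v.mean().round(),p))
    return out
def rep(W,zlo,zhi,box,minpix=8):
    for n,u,v,p in comps(W,zlo,zhi,box,minpix):
        print(n,'px',u,v,'med',np.round(np.median(p,0)*1000,1),'min',np.round(p.min(0)*1000,1),'max',np.round(p.max(0)*1000,1),rect(p))
E
python3 - <<'E'
from h import *
B=(0.2,0.75,-0.36,0.36)
for n in('top','side'):
    W=np.load(n+'0.npy');print(n)
    print('table',np.nanmedian(W[...,2][(abs(W[...,0]-.3)<.03)&(abs(W[...,1])<.2)]))
    print('bar');rep(W,.006,.03,(0.25,0.5,-.36,.36),60)
    print('high');rep(W,.105,.16,B)
    print('posts');rep(W,.175,.21,B)
E
```

```text
top
table 0.0005189052384884096
bar
113 px 223.0 221.0 med [490.1 299.3  25.7] min [479.5 273.5   6.1] max [499.6 329.6  29.9] (array([492.3, 301.4]), array([54.7, 20.1]), 84.0)
136 px 354.0 239.0 med [ 488.3 -100.7   25.3] min [ 477.3 -129.2    6. ] max [500.  -73.4  30. ] (array([ 489.8, -101.3]), array([22.6, 54.8]), 4.1)
1010 px 324.0 257.0 med [422.5 -19.1  16.6] min [ 405.2 -290.2    6.1] max [439.4 253.4  24.8] (array([423.3, -18.5]), array([543.6,  20.8]), 87.9)
133 px 415.0 246.0 med [ 488.4 -286.2   25.4] min [ 477.1 -315.5    6.1] max [ 499.8 -257.7   30. ] (array([ 489.7, -286.6]), array([56.9, 20.2]), 84.4)
high
110 px 245.0 162.0 med [645.9 238.4 133.9] min [630.4 236.7 105.4] max [684.3 255.  159.8] (array([655.2, 239.3]), array([17. , 55.7]), 73.3)
78 px 390.0 178.0 med [ 648.3 -174.6  134.6] min [ 641.7 -191.7  106.2] max [ 693.  -173.2  159.8] (array([ 665. , -175.3]), array([53.5, 16.5]), 20.2)
101 px 217.0 205.0 med [515.6 298.2 132.4] min [499.3 286.8 106.4] max [534.8 310.3 139.3] (array([517.4, 298.5]), array([20.9, 34.7]), 83.3)
98 px 252.0 206.0 med [527.9 20
[... 2818 characters left out ...]
.9] min [ 495.8 -307.5  105.5] max [ 535.3 -282.   143.7] (array([ 515.7, -294. ]), array([23. , 37.5]), 81.5)
posts
44 px 316.0 138.0 med [674.5 242.3 185.8] min [666.7 233.2 175.3] max [684.  255.8 195.7] (array([674.4, 244.3]), array([16. , 22.5]), 8.9)
32 px 306.0 142.0 med [633.1 239.1 185.6] min [628.9 230.6 175.4] max [644.1 254.  197.1] (array([634.2, 240.6]), array([13.4, 24.2]), 32.2)
69 px 416.0 199.0 med [ 686.3 -188.2  185.3] min [ 677.3 -195.5  175.2] max [ 696.5 -174.9  196.3] (array([ 686.8, -185.2]), array([20.9, 18.6]), 86.8)
56 px 405.0 205.0 med [ 644.9 -189.3  187.4] min [ 639.3 -198.4  175.1] max [ 656.6 -177.3  196.7] (array([ 647.6, -187.6]), array([17.5, 20.9]), 2.4)
```

```bash
cat >> h.py <<'E'
def tcp():
    o=obs();return o['ee_pos'],R.from_euler('xyz',o['eef_rot'])
def go(x,y,z,yaw):
    "units: rotation vector (10deg) first, then shift in the turned tool frame (30mm)"
    p,r=tcp();T=R.from_euler('xyz',[np.pi,0,yaw])
    rv=np.degrees((r.inv()*T).as_rotvec())/10
    print('rot',rv.round(2),'shift',(T.inv().apply(np.array([x,y,z])-p)/.03).round(2),'| at',(p*1000).round(1))
E
python3 -m inch '0 0 0 -0.5 0 0 0.95;0 0 0 -0.5 0 0 0.95;0 0 0 0 0 0 0.95;0 0 0 0 0 0 0.95;0 0 0 0 0 0 0.95;0 0 0 0 0 0 0.95;0 0 0 0 0 0 0.95;0 0 0 0 0 0 0.93'
python3 -c "
from h import *
go(.4227,-.0193,.12,1.537)"
```

```text
time_s: 1.1
ee_pos: [0.1529, 0.5281, 0.1964]
eef_rot: [-3.141, 0.001, 1.531]
force: [1.0, -0.3, 0.5]
grip_width: 0.0468
grip_force: 0.0
rot [-0.    0.   -0.03] shift [-17.93   9.61   2.55] | at [152.9 528.1 196.4]
```

```bash
python3 -m inch '0 -1 0.53 0 0 0 0;0 -1 0.53 0 0 0 0;0 -1 0.53 0 0 0 0;0 -1 0.53 0 0 0 0;0 -1 0.53 0 0 0 0;0 -1 0.53 0 0 0 0;0 -1 0.53 0 0 0 0;0 -1 0.53 0 0 0 0;0 -1 0.53 0 0 0 0' >/dev/null
python3 -m inch '0 -1 0.54 0.25 0 0 0;0 -1 0.54 0.25 0 0 0;0 -1 0.54 0.25 0 0 0;0 -1 0.54 0.25 0 0 0;0 -1 0.54 0.25 0 0 0;0 -1 0.54 0.25 0 0 0;0 -1 0.54 0.25 0 0 0;0 -1 0.54 0.25 0 0 0;0 -0.93 0.54 0.5 0 0 0;0 0 0 0 0 0 0' >/dev/null
python3 - <<'E'
from h import *
c=shot('side');W=cloud(c)
rep(W,.006,.03,(0.25,0.475,-.36,.36),60)
c=shot('top');W=cloud(c)
rep(W,.006,.03,(0.25,0.475,-.36,.36),60)
go(.4227,-.0193,.004,1.537)
E
```

```text
1015 px 310.0 266.0 med [419.3 -82.5  14.8] min [ 405.6 -290.4    6.1] max [438.3 252.2  20.5] (array([421.9, -19.1]), array([542.6,  19.6]), 88.5)
312 px 262.0 247.0 med [427.8 169.2  16.4] min [416.9  85.2   6. ] max [438.9 252.4  22.3] (array([429.2, 168.9]), array([167.2,  20.9]), 87.7)
370 px 380.0 266.0 med [ 417.3 -189.2   16.2] min [ 407.  -287.2    6.2] max [428.1 -91.5  24.1] (array([ 417.6, -189.2]), array([195.6,  16.4]), 88.3)
rot [-0. -0. -0.] shift [-0.01 -0.01  3.92] | at [423.1 -18.9 121.7]
```

```bash
python3 -m inch '0 0 0 0.9 0 0 0;0 0 0 0.9 0 0 0;0 0 0 0.9 0 0 0;0 0 0 0.6 0 0 0;0 0 0 0.3 0 0 0;0 0 0 0.28 0 0 0;0 0 0 0 0 0 0' 
python3 -m inch '-1 0 0 0 0 0 0;-1 0 0 0 0 0 0;-1 0 0 0 0 0 0;-1 0 0 0 0 0 0;-1 0 0 0 0 0 0;-1 0 0 0 0 0 0' 35
python3 -m inch '-1 0 0 -0.4 0 0 0;-1 0 0 -0.8 0 0 0;-1 0 0 -1 0 0 0;-1 0 0 -1 0 0 0;-1 0 0 -1 0 0 0;-1 0 0 -1 0 0 0;-1 0 0 -1 0 0 0;-1 0 0 -1 0 0 0;-1 0 0 -0.6 0 0 0;-1 0 0 0 0 0 0'
python3 - <<'E'
from h import *
for n in('top','side'):
    W=cloud(shot(n,n+'1.png'))
    print(n);rep(W,.21,.27,(0.35,.48,-.36,.36),30)
E
```

```text
time_s: 4.45
ee_pos: [0.4234, -0.0189, 0.0054]
eef_rot: [-3.141, 0.0, 1.537]
force: [-0.2, -0.2, 1.2]
grip_width: 0.0475
grip_force: 0.0
time_s: 5.2
ee_pos: [0.4234, -0.0191, 0.0053]
eef_rot: [3.142, -0.0, 1.537]
force: [-0.2, -0.1, 0.7]
grip_width: 0.0005
grip_force: 0.0
time_s: 6.45
ee_pos: [0.4237, -0.0191, 0.2408]
eef_rot: [3.139, 0.0, 1.537]
force: [0.3, 0.5, -0.6]
grip_width: 0.0006
grip_force: 0.0
top
side
```

View pics/side1.png

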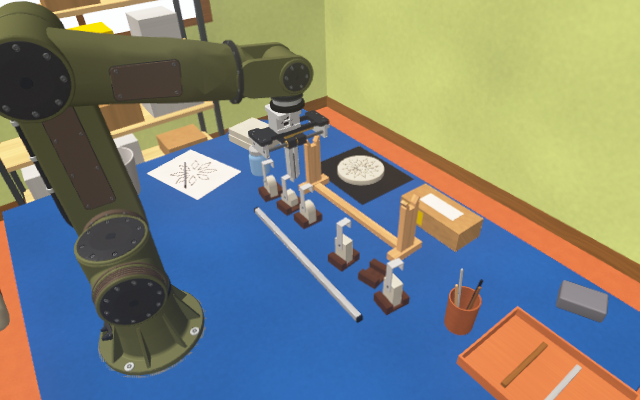

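Nothing was gripped: the fingers shut fully and the bar still lies from px (258,210) to (358,318). I'll check where the TCP and the bar project in both views.

```bash
cat >> h.py <<'E'
def proj(c,p):
    q=c['view']@np.r_[p,1];s=q[:2]/q[2];s=s*(1+c['k1']*(s@s))
    return (s*[c['intrinsics'][0,0],c['intrinsics'][1,1]]+c['intrinsics'][:2,2]).round(1),q[2].round(3)
E
python3 - <<'E'
from h import *
p,_=tcp()
for n in('top','side'):
    c=shot(n);W=cloud(c)
    print(n,proj(c,p),proj(c,p+[0,0,.06]), proj(c,[.4227,-.0193,.016]))
    rep(W,.006,.03,(0.25,0.475,-.36,.36),60)
    print('grip');rep(W,.21,.5,(0.3,.55,-.2,.2),20)
    if n=='side':
        cv2.imwrite('pics/s1c.png',cv2.resize(c['img'][80:280,180:420],None,fx=3,fy=3)[:600])
E
```

```text
top (array([324.7, 248.2]), np.float64(1.053)) (array([324.9, 245.2]), np.float64(0.994)) (array([324.1, 256.9]), np.float64(1.27))
278 px 259.0 247.0 med [428.3 177.9  16.5] min [418.6 103.4   6.1] max [442.5 253.2  23. ] (array([430.6, 178.2]), array([149.6,  20.4]), 88.2)
67 px 302.0 254.0 med [423.8  48.2  16.8] min [416.3  28.8   6.4] max [432.8  66.2  22.2] (array([424.3,  47.3]), array([37.8, 15.7]), 87.0)
363 px 381.0 266.0 med [ 417.2 -192.8   16.4] min [ 405.2 -286.7    6. ] max [428.7 -97.7  25.5] (array([ 416.7, -192.2]), array([189. ,  21.5]), 88.8)
grip
335 px 331.0 203.0 med [500.1 -22.5 418.4] min [485.1 -53.4 412. ] max [512.9  13.8 422.2] (array([500.1, -19.8]), array([67.6, 26.2]), 86.5)
565 px 321.0 258.0 med [382.3 -16.1 420.7] min [357.6 -49.6 389.7] max [400.1  17.7 499.7] (array([378.5, -15. ]), array([68.8, 34.4]), 82.3)
side (array([294.5, 189.7]), np.float64(1.068)) (array([292.7, 169.6]), np.float64(1.031)) (array([300.2, 254. ]), np.float64(1.205))
1010 px 311.0 266.0 med [418.9 -83.4  14.8] min [ 406.7 -291.1    6. ] max [437.6 252.8  20.2] (array([421.6, -19.3]), array([544.2,  19.2]), 88.5)
grip
3146 px 288.0 130.0 med [410.  -38.5 416.6] min [333.3 -58.5 277.8] max [511.   16.9 499.9] (array([421.9, -21.9]), array([ 72.7, 176.8]), 88.0)
```

View pics/s1c.png

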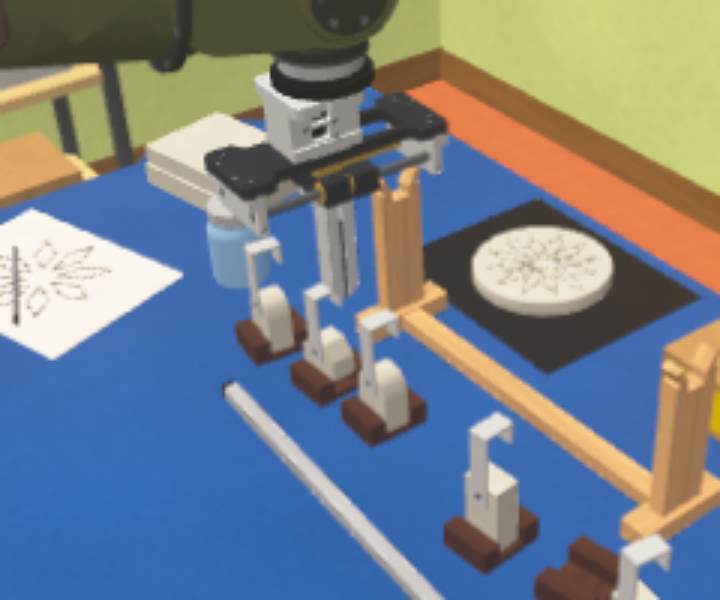

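The finger tips appear at about (293,180), while the reported TCP projects to (294.5,189.7), so the tips sit roughly 30 mm higher than reported. I'll measure this before trying again.

Run:
```python
from h import *
c=shot('side');W=cloud(c)
for v in range(110,200,4):
    print(v,[ (u,*(W[v,u]*1000).round().tolist()) for u in (286,290,294,297)])
W0=np.load('side0.npy');print('start proj',proj(c,[.1528,.528,.1663]))
im=cv2.imread('pics/side0.png');cv2.imwrite('pics/s0c.png',cv2.resize(im[40:200,60:200],None,fx=3,fy=3))
for v in range(130,180,4):
    print(v,[ (u,*(W0[v,u]*1000).round().tolist()) for u in (112,118,122,126)])
o=obs();print(o['qpos'].round(4),o['ee_pos'].round(4),ctrl.pinch_z)
```

```text
110 [(286, 403.0, -47.0, 471.0), (290, 408.0, -54.0, 472.0), (294, 417.0, -57.0, 470.0), (297, 424.0, -57.0, 468.0)]
114 [(286, 400.0, -51.0, 464.0), (290, 409.0, -53.0, 462.0), (294, 418.0, -53.0, 459.0), (297, 426.0, -53.0, 457.0)]
118 [(286, 399.0, -51.0, 455.0), (290, 416.0, -39.0, 445.0), (294, 426.0, -40.0, 442.0), (297, 433.0, -40.0, 440.0)]
122 [(286, 406.0, -37.0, 438.0), (290, 417.0, -36.0, 434.0), (294, 425.0, -39.0, 433.0), (297, 433.0, -39.0, 430.0)]
126 [(286, 407.0, -34.0, 427.0), (290, 413.0, -41.0, 427.0), (294, 423.0, -42.0, 425.0), (297, 431.0, -41.0, 422.0)]
130 [(286, 403.0, -39.0, 420.0), (290, 411.0, -42.0, 419.0), (294, 422.0, -42.0, 416.0), (297, 430.0, -41.0, 412.0)]
134 [(286, 400.0, -42.0, 413.0), (290, 411.0, -41.0, 408.0), (294, 424.0, -37.0, 403.0), (297, 430.0, -41.0, 402.0)]
138 [(286, 402.0, -38.0, 400.0), (290, 412.0, -38.0, 397.0), (294, 419.0, -44.0, 397.0), (297, 424.0, -48.0, 397.0)]
142 [(286, 398.0, -43.0, 394.0), (290, 403.0, -52.0, 396.0), (294, 412.0, -54.0, 394.0), (297, 423.0, -48.0, 387.0)]
146 [(286, 395.0, -46.0, 386.0), (290, 402.0, -
[... 2506 characters left out ...]
 695.0, 98.0), (126, 164.0, 685.0, 98.0)]
162 [(112, 119.0, 714.0, 86.0), (118, 136.0, 702.0, 85.0), (122, 148.0, 697.0, 82.0), (126, 160.0, 687.0, 83.0)]
166 [(112, 114.0, 717.0, 70.0), (118, 132.0, 706.0, 68.0), (122, 129.0, 565.0, 139.0), (126, 142.0, 572.0, 130.0)]
170 [(112, 96.0, 561.0, 139.0), (118, 113.0, 558.0, 134.0), (122, 124.0, 559.0, 128.0), (126, 137.0, 568.0, 118.0)]
174 [(112, 91.0, 557.0, 128.0), (118, 108.0, 558.0, 120.0), (122, 120.0, 558.0, 115.0), (126, 133.0, 571.0, 103.0)]
178 [(112, 88.0, 563.0, 111.0), (118, 105.0, 562.0, 104.0), (122, 116.0, 559.0, 101.0), (126, 128.0, 569.0, 90.0)]
[-0.1315 -0.0388  1.7362 -0.      1.4454 -0.0976] [ 0.4231 -0.0191  0.2387] -0.0188
```

View pics/s0c.png

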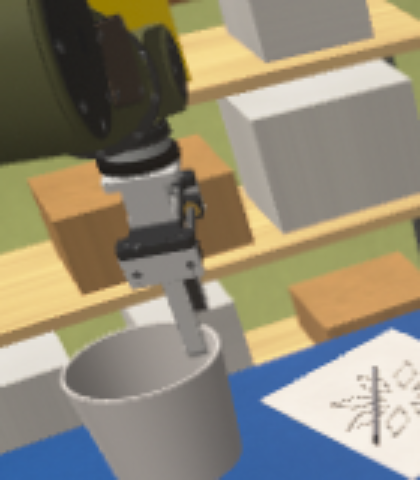

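The start picture shows the same thing: the near finger tip at px (126,157), again tens of mm above the reported height. The depth data agree, with the tip at z≈277 against 239 reported. The z reading is therefore biased by about 38 mm, while x and y agree. I'll descend in steps and check against the camera and the force.

```bash
python3 -m inch '0 0 0 1 0 0 0;0 0 0 1 0 0 0;0 0 0 1 0 0 0;0 0 0 1 0 0 0;0 0 0 1 0 0 0;0 0 0 1 0 0 0;0 0 0 1 0 0 0;0 0 0 0.6 0 0 0;0 0 0 0 0 0 0;0 0 0 0 0 0 0'
cat >> h.py <<'E'
def tips():
    "finger cloud (side) near reported TCP: lowest finger z"
    p,_=tcp();c=shot('side');W=cloud(c)
    d=W-p
    with np.errstate(invalid='ignore'):
        m=(abs(d[...,1])<.035)&(abs(d[...,0])<.05)&(d[...,2]>.0)&(d[...,2]<.08)
    v,u=np.nonzero(m);q=W[m]
    print('TCP',(p*1000).round(1),'lowest',(q[np.argsort(q[:,2])[:12]]*1000).round().tolist(),'pct',(np.percentile(q[:,2],[1,5,10])*1000).round(1),'xy mean',(q.mean(0)*1000).round(1))
    return c,W
E
python3 - <<'E'
from h import *
c,W=tips()
cv2.imwrite('pics/s2c.png',cv2.resize(c['img'][150:300,200:400],None,fx=4,fy=4))
E
```

```text
time_s: 7.95
ee_pos: [0.4237, -0.0191, 0.0119]
eef_rot: [3.141, 0.0, 1.537]
force: [-0.1, 0.5, 0.5]
grip_width: 0.0473
grip_force: 0.0
TCP [423.7 -19.1  11.9] lowest [[415.0, -3.0, 12.0], [413.0, -7.0, 12.0], [420.0, -17.0, 12.0], [417.0, -0.0, 12.0], [420.0, -23.0, 12.0], [426.0, -18.0, 12.0], [431.0, -21.0, 13.0], [428.0, -9.0, 13.0], [426.0, -33.0, 13.0], [426.0, -43.0, 13.0], [424.0, 10.0, 13.0], [415.0, -44.0, 13.0]] pct [12.4 13.1 13.8] xy mean [422.4 -23.3  48.6]
```

View pics/s2c.png

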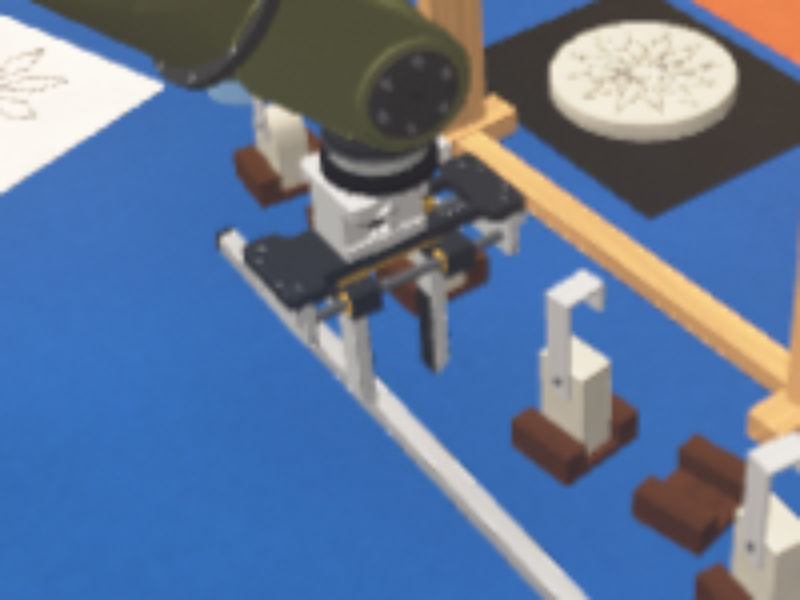

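Run:
```python
from h import *
c=shot('side')
for z in (0,.012,.025,.04,.055):
    print(z,'near',proj(c,[.396,-.027,z])[0],'far',proj(c,[.451,-.027,z])[0])
W=cloud(c)
for v in (244,246,248,250,252):print(v,(W[v,288:293]*1000).round().tolist())
for v in (236,238,240,242,244):print(v,(W[v,306:312]*1000).round().tolist())
```

```text
0 near [294.2 263.7] far [310.3 255.2]
0.012 near [293.9 260.7] far [310.1 252.1]
0.025 near [293.6 257.4] far [309.8 248.8]
0.04 near [293.1 253.5] far [309.6 245. ]
0.055 near [292.7 249.5] far [309.3 241. ]
244 [[387.0, -20.0, 75.0], [387.0, -26.0, 80.0], [389.0, -28.0, 80.0], [393.0, -26.0, 77.0], [395.0, -29.0, 78.0]]
246 [[388.0, -17.0, 66.0], [386.0, -26.0, 73.0], [388.0, -29.0, 75.0], [391.0, -28.0, 71.0], [394.0, -29.0, 71.0]]
248 [[416.0, 35.0, 2.0], [388.0, -21.0, 61.0], [389.0, -26.0, 64.0], [391.0, -27.0, 64.0], [394.0, -27.0, 61.0]]
250 [[411.0, 28.0, 3.0], [415.0, 30.0, -1.0], [414.0, 23.0, 5.0], [389.0, -30.0, 59.0], [392.0, -30.0, 58.0]]
252 [[408.0, 24.0, -0.0], [411.0, 24.0, -2.0], [412.0, 19.0, 1.0], [415.0, 18.0, -0.0], [415.0, 14.0, 3.0]]
236 [[447.0, -18.0, 69.0], [446.0, -25.0, 75.0], [448.0, -27.0, 75.0], [449.0, -30.0, 77.0], [452.0, -31.0, 76.0], [457.0, -29.0, 72.0]]
238 [[447.0, -17.0, 61.0], [447.0, -22.0, 65.0], [447.0, -28.0, 69.0], [447.0, -32.0, 72.0], [452.0, -31.0, 69.0], [455.0, -30.0, 66.0]]
240 [[446.0, -18.0, 55.0], [449.0, -19.0, 55.0], [448.0, -26.0, 60.0], [450.0, -28.0, 60.0], [452.0, -30.0, 60.0], [453.0, -33.0, 62.0]]
242 [[472.0, 26.0, 1.0], [476.0, 25.0, -1.0], [447.0, -26.0, 53.0], [449.0, -29.0, 54.0], [450.0, -32.0, 56.0], [485.0, 17.0, -0.0]]
244 [[467.0, 18.0, 1.0], [471.0, 18.0, -1.0], [472.0, 14.0, 1.0], [476.0, 16.0, -2.0], [478.0, 13.0, -2.0], [481.0, 12.0, -2.0]]
```

The tips are at z≈52 with 12 reported, so the offset is about +40 mm. I'll go down 42 mm, then feel the rest.

```bash
python3 -m inch '0 0 0 0.6 0 0 0;0 0 0 0.5 0 0 0;0 0 0 0.3 0 0 0;0 0 0 0 0 0 0;0 0 0 0 0 0 0'
python3 - <<'E'
from h import *
c=shot('side');W=cloud(c)
cv2.imwrite('pics/s3c.png',cv2.resize(c['img'][200:300,240:360],None,fx=5,fy=5))
for v in range(250,266,2):print(v,(W[v,288:296]*1000).round().tolist())
for z in (0,.005,.01,.02):    print(z,'near',proj(c,[.396,-.027,z])[0],'far',proj(c,[.451,-.027,z])[0])
E
```

```text
time_s: 8.68
ee_pos: [0.4237, -0.0191, -0.0303]
eef_rot: [3.141, 0.0, 1.537]
force: [-0.3, -0.3, -0.4]
grip_width: 0.0475
grip_force: 0.0
250 [[387.0, -16.0, 50.0], [386.0, -23.0, 56.0], [387.0, -27.0, 59.0], [390.0, -28.0, 57.0], [392.0, -30.0, 58.0], [396.0, -28.0, 54.0], [418.0, 5.0, 16.0], [419.0, 2.0, 18.0]]
252 [[388.0, -14.0, 41.0], [387.0, -21.0, 46.0], [387.0, -26.0, 50.0], [389.0, -29.0, 52.0], [392.0, -29.0, 50.0], [395.0, -29.0, 47.0], [400.0, -26.0, 43.0], [416.0, -3.0, 15.0]]
254 [[389.0, -11.0, 30.0], [386.0, -21.0, 39.0], [386.0, -27.0, 44.0], [390.0, -25.0, 40.0], [391.0, -29.0, 43.0], [395.0, -28.0, 39.0], [398.0, -28.0, 37.0], [414.0, -4.0, 9.0]]
256 [[388.0, -10.0, 22.0], [388.0, -17.0, 28.0], [387.0, -24.0, 33.0], [389.0, -26.0, 34.0], [392.0, -27.0, 33.0], [395.0, -26.0, 30.0], [397.0, -29.0, 32.0], [414.0, -4.0, 1.0]]
258 [[395.0, 4.0, -1.0], [388.0, -14.0, 17.0], [388.0, -22.0, 24.0], [389.0, -25.0, 25.0], [391.0, -28.0, 26.0], [393.0, -29.0, 26.0], [397.0, -28.0, 23.0], [410.0, -9.0, -0.0]]
260 [[390.0, -4.0, -0.0], [393.0, -4.0, -1.0], [395.0, -7.0, -1.0], [388.0, -26.0, 19.0], [390.0, -28.0, 20.0], [392.0, -29.0, 18.0], [396.0, -27.0, 15.0], [405.0, -18.0, 2.0]]
262 [[386.0, -10.0, -1.0], [390.0, -8.0, -5.0], [392.0, -11.0, -3.0], [392.0, -16.0, 0.0], [395.0, -18.0, 0.0], [398.0, -18.0, -1.0], [398.0, -23.0, 2.0], [403.0, -21.0, -3.0]]
264 [[381.0, -18.0, 1.0], [384.0, -18.0, -1.0], [387.0, -18.0, -3.0], [388.0, -24.0, 2.0], [390.0, -25.0, 1.0], [393.0, -26.0, 0.0], [395.0, -27.0, -1.0], [399.0, -26.0, -4.0]]
0 near [294.2 263.7] far [310.3 255.2]
0.005 near [294.1 262.5] far [310.2 253.9]
0.01 near [294.  261.2] far [310.1 252.7]
0.02 near [293.7 258.7] far [309.9 250.1]
```

View pics/s3c.png

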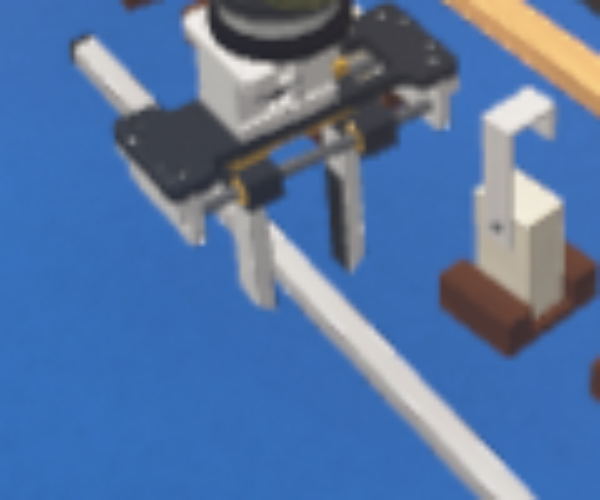

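The fingers straddle the bar, with tips about 12 mm up (near tip at about px (294,261)). I'll go down about 8 mm more, close and lift.

```bash
python3 -m inch '0 0 0 0.1 0 0 0;0 0 0 0.1 0 0 0;0 0 0 0.07 0 0 0;0 0 0 0 0 0 0' 
python3 -m inch '-1 0 0 0 0 0 0;-1 0 0 0 0 0 0;-1 0 0 0 0 0 0;-1 0 0 0 0 0 0;-1 0 0 0 0 0 0;-1 0 0 0 0 0 0' 35
```

```text
time_s: 9.22
ee_pos: [0.4234, -0.0191, -0.0385]
eef_rot: [-3.141, 0.0, 1.537]
force: [-4.1, 0.7, 9.0]
grip_width: 0.0471
grip_force: 4.8
time_s: 9.98
ee_pos: [0.4238, -0.0192, -0.0384]
eef_rot: [3.141, 0.0, 1.537]
force: [-1.4, -0.7, 7.2]
grip_width: 0.0156
grip_force: 36.4
```

Gripped (15.6 mm wide), and the table contact fixes the z offset at about +38.5 mm. Now I'll lift, and look at the posts and the bar.

```bash
python3 -m inch '-1 0 0 -0.3 0 0 0;-1 0 0 -0.7 0 0 0;-1 0 0 -1 0 0 0;-1 0 0 -1 0 0 0;-1 0 0 -1 0 0 0;-1 0 0 -1 0 0 0;-1 0 0 -1 0 0 0;-1 0 0 -0.8 0 0 0;-1 0 0 -0.5 0 0 -0.17;-1 0 0 0 0 0 -0.17' 
python3 -m inch '-1 0.2 0.6 0 0 0 0;-1 0.2 1 0 0 0 0;-1 0.2 1 0 0 0 0;-1 0.2 1 0 0 0 0;-1 0.2 1 0 0 0 0;-1 0.2 1 0 0 0 0;-1 0.2 0.4 0 0 0 0;-1 0 0 0 0 0 0;-1 0 0 0 0 0 0'
python3 - <<'E'
from h import *
for n in('top','side'):
    c=shot(n,n+'4.png');W=cloud(c);print(n)
    p=[q for q in comps(W,.2,.26,(.5,.72,-.36,.4),15)]
    for q in p: print(q[0],q[1],q[2],np.round(q[3].mean(0)*1000,1),np.round(q[3].min(0)*1000,1),np.round(q[3].max(0)*1000,1),rect(q[3]))
E
```

```text
time_s: 11.22
ee_pos: [0.4236, -0.0191, 0.1807]
eef_rot: [3.141, 0.0, 1.599]
force: [-0.0, 0.2, -2.9]
grip_width: 0.0158
grip_force: 35.0
time_s: 12.35
ee_pos: [0.6016, 0.0273, 0.1795]
eef_rot: [-3.14, 0.0, 1.597]
force: [0.3, 0.7, -3.5]
grip_width: 0.0157
grip_force: 35.0
top
465 245.0 171.0 [595.7 213.6 233.1] [586.8 130.2 216.9] [606.9 296.6 240.2] (array([597.2, 213.5]), array([ 18. , 166.4]), 1.2)
628 378.0 185.0 [ 604.7 -133.9  232.9] [ 594.6 -241.9  215.7] [617.4 -24.9 239.9] (array([ 606.2, -133.5]), array([ 17.8, 217. ]), 1.6)
side
1316 352.0 170.0 [598.9 -16.9 231. ] [ 579.5 -246.   214.2] [624.  296.8 259.6] (array([601.4,  25.3]), array([ 44.4, 542.2]), 4.1)
```

View pics/side4.png

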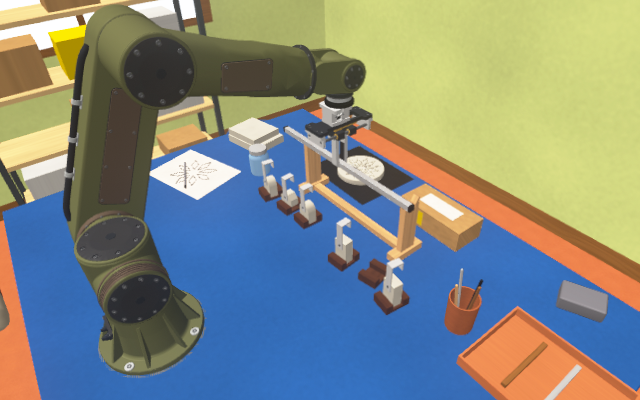

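The bar is held above and in front of the posts (post tops at px (312,140) and (408,200)) with the same yaw as the stand. It needs +61 mm in x and +4 mm in y, then down.

```bash
python3 -m inch '-1 0.04 0.5 0 0 0 0;-1 0.04 0.9 0 0 0 0;-1 0 0.63 0 0 0 0;-1 0 0 0 0 0 0;-1 0 0 0.5 0 0 0;-1 0 0 0.4 0 0 0;-1 0 0 0.2 0 0 0;-1 0 0 0 0 0 0'
python3 - <<'E'
from h import *
c=shot('top');W=cloud(c)
for q in comps(W,.17,.26,(.5,.72,-.36,.4),15): print(q[0],q[1],q[2],np.round(np.median(q[3],0)*1000,1),np.round(q[3].min(0)*1000,1),np.round(q[3].max(0)*1000,1),rect(q[3]))
E
python3 -m inch '-1 0 0 0.1 0 0 0;-1 0 0 0.1 0 0 0;-1 0 0 0.1 0 0 0;-1 0 0 0 0 0 0' 
python3 -m inch '-1 0 0 0.1 0 0 0;-1 0 0 0.08 0 0 0;-1 0 0 0 0 0 0'
```

```text
time_s: 13.45
ee_pos: [0.6628, 0.0314, 0.1468]
eef_rot: [-3.141, -0.0, 1.596]
force: [0.1, 0.6, -2.8]
grip_width: 0.0154
grip_force: 35.0
521 248.0 153.0 [656.4 232.5 200.6] [629.9 133.2 170.3] [687.8 300.6 207.1] (array([664.6, 218.2]), array([ 57.2, 165.5]), 11.5)
630 378.0 166.0 [ 665.8 -138.1  200.9] [ 655.5 -236.5  170.1] [696.7 -21.  207.4] (array([ 675.8, -128.5]), array([ 36.8, 215.2]), 2.4)
47 395.0 177.0 [ 645.2 -182.9  191.1] [ 640.2 -192.7  171.6] [ 657.1 -174.5  198. ] (array([ 648.4, -183.5]), array([15.2, 18.8]), 8.1)
time_s: 14.0
ee_pos: [0.663, 0.0314, 0.1379]
eef_rot: [-3.141, 0.0, 1.596]
force: [-0.3, 0.8, -2.6]
grip_width: 0.0158
grip_force: 35.0
time_s: 14.38
ee_pos: [0.663, 0.0314, 0.1326]
eef_rot: [-3.141, -0.0, 1.596]
force: [-0.3, 0.0, -3.0]
grip_width: 0.0156
grip_force: 35.0
```

```bash
python3 -m inch '-1 0 0 0.08 0 0 0;-1 0 0 0.05 0 0 0;-1 0 0 0 0 0 0'
python3 -m inch '-1 0 0 0.05 0 0 0;-1 0 0 0 0 0 0'
python3 -m inch '-1 0 0 0.05 0 0 0;-1 0 0 0 0 0 0' | grep -E 'pos|force'
```

```text
time_s: 14.75
ee_pos: [0.663, 0.0314, 0.1288]
eef_rot: [-3.141, -0.0, 1.596]
force: [0.0, -0.6, -3.1]
grip_width: 0.0159
grip_force: 35.0
time_s: 15.0
ee_pos: [0.6632, 0.0314, 0.1276]
eef_rot: [3.141, 0.0, 1.596]
force: [0.2, -0.1, -2.7]
grip_width: 0.0156
grip_force: 35.0
ee_pos: [0.6633, 0.0314, 0.1275]
force: [-5.7, -0.3, 8.7]
grip_force: 35.0
```

Contact is at exactly the expected height (bottom at 166), so the offset is confirmed as 38.5 mm. Now release and look.

```bash
python3 -m inch '0 0 0 0 0 0 0;0 0 0 0 0 0 0;0 0 0 0 0 0 0;0 0 0 -0.5 0 0 0;0 0 0 -1 0 0 0;0 0 0 -1 0 0 0;0 0 -1 -1 0 0 0;0 0 -1 0 0 0 0;0 0 -1 0 0 0 0;0 0 -1 0 0 0 0'
python3 -m inch '0 0 -1 0 0 0 0;0 0 -1 0 0 0 0;0 0 -1 0 0 0 0;0 0 -1 0 0 0 0;0 0 0 0 0 0 0' >/dev/null
python3 - <<'E'
from h import *
for n in('top','side'):
    c=shot(n,n+'5.png');W=cloud(c);print(n)
    for q in comps(W,.17,.21,(.6,.72,-.36,.4),15):
        if q[0]<120: continue
        p=q[3];print(q[0],np.round(p[:,1].min()*1000),np.round(p[:,1].max()*1000))
        for ym in (-.22,-.15,-.1,0.03,.1,.15,.2,.28):
            k=abs(p[:,1]-ym)<.012
            if k.sum()>3: print(ym,(np.median(p[k],0)*1000).round(1))
    print('hooks');rep(W,.105,.16,(.45,.6,-.36,.36))
    print('jar/cup');rep(W,.085,.1,(.3,.6,-.5,-.36),5);rep(W,.085,.105,(.3,.65,.36,.6),5)
E
```

```text
time_s: 16.5
ee_pos: [0.5423, 0.0283, 0.2321]
eef_rot: [3.14, 0.0, 1.596]
force: [0.6, 0.3, -0.7]
grip_width: 0.0468
grip_force: 0.0
top
1535 -238.0 301.0
-0.22 [ 668.3 -220.   182. ]
-0.15 [ 665.9 -150.2  182.3]
-0.1 [ 665.2 -100.   181.9]
0.03 [662.   30.2 182.7]
0.1 [660.4 100.3 182. ]
0.15 [658.3 149.5 182.6]
0.2 [658.1 199.4 181.6]
0.28 [656.5 280.4 182.3]
hooks
102 px 217.0 205.0 med [515.5 297.8 132.8] min [499.4 286.4 105.6] max [533.8 310.9 137.8] (array([517.1, 299. ]), array([22.2, 34. ]), 83.8)
98 px 252.0 206.0 med [527.8 200.8 122.8] min [511.5 189.2 106. ] max [546.9 211.4 129.8] (array([529.3, 201.1]), array([35.5, 21.5]), 3.8)
16 px 286.0 202.0 med [551.  106.4 131.7] min [547.8  98.6 119.3] max [554.1 117.6 136. ] (array([551.5, 108.1]), array([18.9,  6.2]), 83.1)
111 px 357.0 224.0 med [510.9 -99.4 141.8] min [ 496.1 -110.6  107.3] max [529.9 -88.2 148.1] (array([513. , -99.4]), array([33. , 19.8]), 4.9)
114 px 426.0 233.0 med [ 512.2 -290.2  141.7] min [ 497.4 -302.2  107.2] max [ 533.9 -278.8  149.2] (array([ 515.5, -290.7]), array([20.4, 35.1]), 83.0)
jar/cup
83
[... 1004 characters left out ...]
n [517.1  93.2 105.1] max [554.1 116.  133.7] (array([535.5, 104.5]), array([22.9, 36.9]), 89.4)
147 px 343.0 226.0 med [ 502.9 -104.1  137.5] min [ 494.9 -115.2  105.9] max [531.5 -90.3 144. ] (array([ 513.4, -102.2]), array([36.8, 22.5]), 6.2)
189 px 394.0 267.0 med [ 507.6 -294.9  139.2] min [ 495.4 -307.2  105.1] max [ 533.8 -280.7  144. ] (array([ 515. , -294.4]), array([23.4, 36.7]), 81.9)
jar/cup
172 px 460.0 305.0 med [ 572.4 -450.3   92.4] min [ 559.4 -478.6   85.2] max [ 599.3 -406.9   99.7] (array([ 579. , -442.4]), array([71.5, 39. ]), 88.7)
86 px 257.0 151.0 med [542.6 430.3  94.9] min [527.1 414.5  85.2] max [585.1 477.6 102.2] (array([549.4, 440.1]), array([41.5, 64.4]), 44.4)
```

View pics/side5.png

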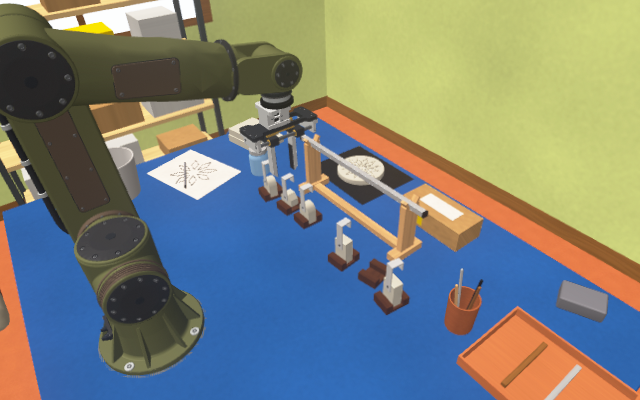

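The bar is seated in both notches: its top is level at 182 mm and its ends are at y −238 and 301. The plaques have not moved. From left to right the hanging order will be arch, arch, oct, tall, tall, and I'll start with the tall at y≈−99.

```bash
cat >> h.py <<'E'
def hooks(W=None,box=(.44,.6,-.36,.36)):
    if W is None: W=cloud(shot('top'))
    out=[]
    for n,u,v,p in comps(W,.105,.16,box,40):
        (cx,cy),s,a=rect(p)
        yaw=a if s[0]>s[1] else a-90
        out.append((float(cx)/1000,float(cy)/1000,float(np.radians(yaw))));print('hook',cx,cy,'size',s,'yaw deg',round(yaw,1),'ztop',np.round(np.median(p[:,2])*1000))
    return out
E
python3 -c "
from h import *
h=hooks()
x,y,a=h[-2]
go(x,y,.16,np.pi/2+a)"
```

```text
hook 516.9 298.6 size [21.3 33.9] yaw deg -7.3 ztop 133.0
hook 529.1 201.0 size [36.2 20.6] yaw deg 3.8 ztop 123.0
hook 513.2 -99.4 size [32.8 20.1] yaw deg 5.3 ztop 142.0
hook 515.7 -290.9 size [20.4 34.8] yaw deg -6.8 ztop 141.0
rot [ 0.01  0.   -0.38] shift [-4.41  2.58  2.38] | at [423.9  25.3 231.5]
```

```bash
python3 -m inch '0.3 0 0 0 0 0 -0.38;0.3 -0.88 0.52 0 0 0 0;0.3 -0.88 0.52 0 0 0 0;0.3 -0.88 0.51 0.4 0 0 0;0.3 -0.88 0.51 0.9 0 0 0;0.3 -0.89 0.52 0.9 0 0 0;0.3 0 0 0.18 0 0 0;0.3 0 0 0 0 0 0' 
python3 -c "
from h import *
go(.5131,-.0994,.0835,1.662)"
```

```text
time_s: 18.27
ee_pos: [0.5125, -0.0991, 0.1594]
eef_rot: [-3.141, -0.0, 1.662]
force: [1.4, -0.8, 0.7]
grip_width: 0.0612
grip_force: 0.0
rot [-0. -0.  0.] shift [-0.01  0.02  2.53] | at [512.5 -99.1 159.4]
```

```bash
python3 -m inch '0.3 0 0.02 0.7 0 0 0;0.3 0 0 0.8 0 0 0;0.3 0 0 0.7 0 0 0;0.3 0 0 0.33 0 0 0;0.3 0 0 0 0 0 0' 
python3 -m inch '-1 0 0 0 0 0 0;-1 0 0 0 0 0 0;-1 0 0 0 0 0 0;-1 0 0 0 0 0 0;-1 0 0 0 0 0 0' 20
python3 -c "
from h import *
c=shot('side','side6.png');cv2.imwrite('pics/s6c.png',cv2.resize(c['img'][160:300,260:460],None,fx=4,fy=4))"
```

```text
time_s: 18.9
ee_pos: [0.5131, -0.099, 0.0841]
eef_rot: [3.141, 0.0, 1.663]
force: [-0.1, -0.3, -0.0]
grip_width: 0.0611
grip_force: 0.0
time_s: 19.52
ee_pos: [0.5132, -0.0994, 0.084]
eef_rot: [3.141, 0.0, 1.662]
force: [-0.0, 0.4, 3.6]
grip_width: 0.0339
grip_force: 20.0
```

View pics/s6c.png

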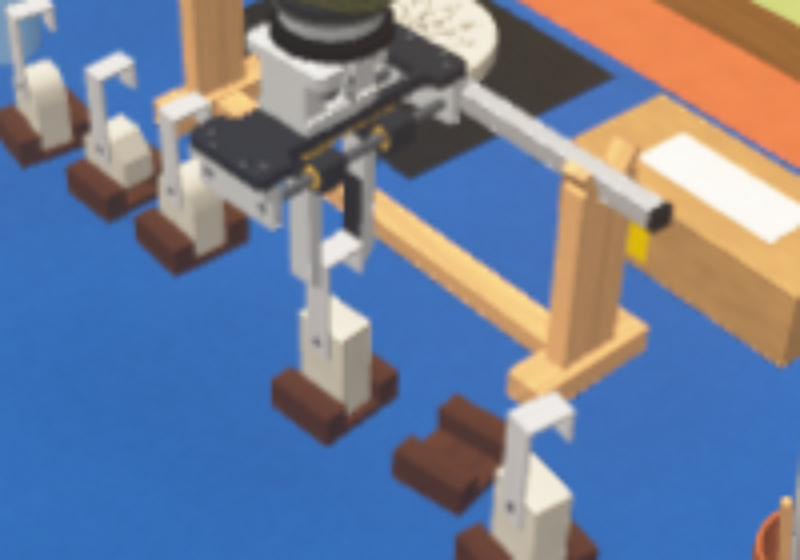

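Hook gripped (33.9 mm); the crown sits between the pads at crop (340,245). Lift to entry height and move in front of slot T1.

```bash
python3 -m inch '-1 0 0 -0.3 0 0 0;-1 0 0 -0.6 0 0 0;-1 0 0 -0.8 0 0 0;-1 0 0 -0.5 0 0 0;-1 0 0 -0.25 0 0 0.38;-1 0 0 0 0 0 0' 
python3 -c "
from h import *
go(.615,-.0525,.1575,1.596)"
```

```text
time_s: 20.32
ee_pos: [0.5131, -0.0993, 0.1575]
eef_rot: [3.141, 0.0, 1.597]
force: [0.2, -0.3, -0.4]
grip_width: 0.034
grip_force: 20.0
rot [0. 0. 0.] shift [1.47 3.44 0.  ] | at [513.1 -99.3 157.5]
```

```bash
python3 -m inch '-1 0.2 0.4 0 0 0 0;-1 0.4 0.8 0 0 0 0;-1 0.4 0.9 0 0 0 0;-1 0.3 0.8 0 0 0 0;-1 0.17 0.4 0 0 0 0;-1 0 0.14 0 0 0 0;-1 0 0 0 0 0 0' 
python3 -c "
from h import *
go(.6645,-.0525,.1575,1.596)
c=shot('side','side7.png');cv2.imwrite('pics/s7c.png',cv2.resize(c['img'][140:280,280:480],None,fx=4,fy=4))"
```

```text
time_s: 21.2
ee_pos: [0.6148, -0.0528, 0.157]
eef_rot: [-3.141, 0.0, 1.596]
force: [-0.0, -0.7, -0.8]
grip_width: 0.0338
grip_force: 20.0
rot [-0.  0.  0.] shift [-0.03  1.66 -0.02] | at [614.8 -52.8 157. ]
```

View pics/s7c.png

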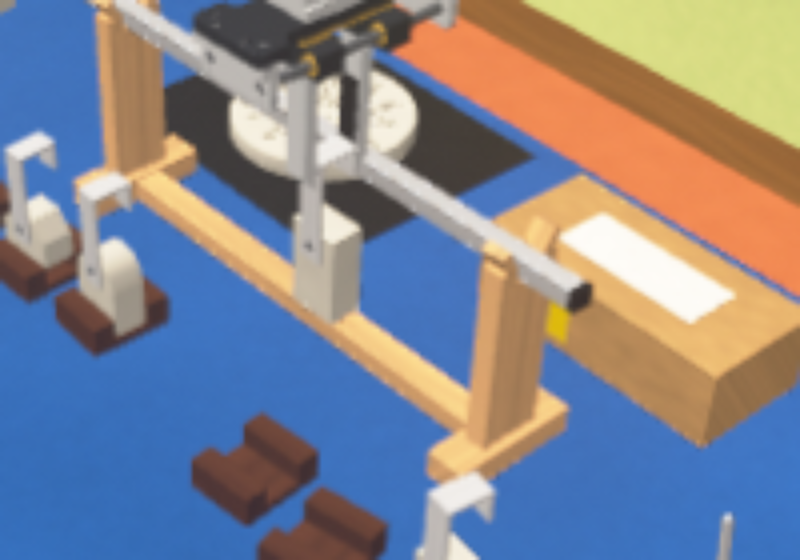

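The plaque hangs straight, in front of the bar at crop (330,260). Move it in under the hook.

```bash
python3 -m inch '-1 -0.03 0.4 0 0 0 0;-1 0 0.5 0 0 0 0;-1 0 0.5 0 0 0 0;-1 0 0.26 0 0 0 0;-1 0 0 0 0 0 0' 
python3 -m inch '-1 0 0 0.3 0 0 0;-1 0 0 0.3 0 0 0;-1 0 0 0.2 0 0 0;-1 0 0 0.13 0 0 0;-1 0 0 0 0 0 0'
```

```text
time_s: 21.88
ee_pos: [0.6647, -0.0524, 0.157]
eef_rot: [-3.141, -0.0, 1.596]
force: [-0.2, 0.1, -1.5]
grip_width: 0.0341
grip_force: 20.0
time_s: 22.5
ee_pos: [0.6647, -0.0522, 0.129]
eef_rot: [-3.141, -0.0, 1.596]
force: [0.2, 0.1, -1.2]
grip_width: 0.0338
grip_force: 20.0
```

```bash
python3 -m inch '-1 0 0 0.05 0 0 0;-1 0 0 0.02 0 0 0;-1 0 0 0 0 0 0' 
python3 -m inch '-1 0 0 0.03 0 0 0;-1 0 0 0 0 0 0' | grep -E 'pos|force'
```

```text
time_s: 22.88
ee_pos: [0.6648, -0.0522, 0.1272]
eef_rot: [3.142, 0.0, 1.596]
force: [0.1, 0.4, -1.5]
grip_width: 0.0335
grip_force: 20.0
ee_pos: [0.665, -0.0522, 0.127]
force: [-3.0, 0.7, 4.6]
grip_force: 20.0
```

```bash
python3 -m inch '0.3 0 0 0 0 0 0;0.3 0 0 0 0 0 0;0.3 0 0 0 0 0 0;0.3 0 0 -0.4 0 0 0;0.3 0 0 -0.8 0 0 0;0.3 0 0 -1 0 0 0;0.3 0 0 -1 0 0 0;0.3 -0.4 -1 -0.2 0 0 0;0.3 -0.8 -1 0 0 0 0;0.3 -0.8 -1 0 0 0 0'
python3 -m inch '0.3 -1 -1 0 0 0 0;0.3 -1 -0.5 0 0 0 0;0.3 0 0 0 0 0 0' >/dev/null
python3 -c "
from h import *
h=hooks()
x,y,a=h[-1]
go(x,y,.16,np.pi/2+a)
print('hung')
rep(cloud(shot('side')),.183,.2,(.6,.72,-.16,.22))
W=cloud(shot('top',  'top8.png'));rep(W,.1835,.2,(.6,.72,-.16,.22))"
```

```text
time_s: 24.38
ee_pos: [0.5755, -0.115, 0.2293]
eef_rot: [3.14, 0.0, 1.597]
force: [0.5, -0.0, 0.2]
grip_width: 0.0609
grip_force: 0.0
hook 517.4 299.4 size [22.7 33.6] yaw deg -6.0 ztop 133.0
hook 528.9 201.0 size [34.3 20.2] yaw deg 4.5 ztop 123.0
hook 536.0 108.1 size [19.9 34.8] yaw deg 0.0 ztop 132.0
rot [0.01 0.   0.14] shift [9.47 0.1  2.31] | at [ 532.9 -176.1  229.2]
hung
31 px 374.0 180.0 med [659.  -54.5 184.3] min [645.9 -66.3 183. ] max [673.8 -41.4 186.8] (array([657.8, -52.2]), array([29.5, 22.1]), 47.9)
20 px 254.0 156.0 med [654.7 205.3 184.7] min [648.8 191.4 183.6] max [663.8 218.2 189.6] (array([654.3, 205.1]), array([27.9, 10. ]), 69.5)
9 px 266.0 156.0 med [659.8 173.9 185.4] min [654.  171.6 183.8] max [666.4 177.1 189.2] (array([660.2, 173.8]), array([11.9,  5.3]), 6.6)
13 px 271.0 158.0 med [656.5 159.6 185.3] min [652.5 153.5 184.2] max [662.5 165.3 187.5] (array([657.4, 159.2]), array([ 9.6, 11.2]), 9.5)
16 px 283.0 158.0 med [661.2 125.8 184.8] min [654.2 118.1 183.6] max [666.9 134.  187.4] (array([660.8, 126.3]), array([12. , 16.3]), 4.6)
21 px 293.0 160.
[... 427 characters left out ...]
663.  -51.5 185.8] min [646.9 -64.1 183.5] max [682.4 -36.6 190.9] (array([664.1, -49.8]), array([33. , 27.4]), 13.8)
13 px 330.0 163.0 med [663.2  -3.7 185. ] min [656.6  -9.5 183.8] max [671.4  -0.7 187.3] (array([664.4,  -4.5]), array([14.6,  8.3]), 7.5)
12 px 336.0 164.0 med [664.5 -22.  184.1] min [656.9 -25.4 183.5] max [670.9 -14.6 185.8] (array([664.1, -20.5]), array([ 9.8, 13.7]), 72.9)
24 px 376.0 168.0 med [ 665.3 -132.4  184.6] min [ 660.3 -143.8  183.6] max [ 674.8 -110.7  188.5] (array([ 664.2, -127.6]), array([15.3, 30.4]), 21.2)
8 px 384.0 168.0 med [ 669.7 -150.2  184.1] min [ 664.3 -156.9  183.5] max [ 671.8 -146.   186.7] (array([ 667.9, -151.9]), array([ 6.6, 10.9]), 7.2)
```

```bash
python3 -c "
from h import *
c=shot('side');W=cloud(c);rep(W,.105,.16,(.45,.6,-.36,-.2),30)
go(.5155,-.2908,.16,1.571-.122)"
```

```text
188 px 394.0 266.0 med [ 508.  -295.2  139.1] min [ 496.4 -306.1  105.4] max [ 533.7 -281.3  144.4] (array([ 514.9, -294.1]), array([22.2, 37.3]), 82.8)
rot [ 0.   -0.    0.85] shift [-3.91 -0.12  2.28] | at [ 533.4 -174.8  228.5]
```

```bash
python3 -m inch '0.3 0 0 0 0 0 0.85;0.3 -0.8 0 0 0 0 0;0.3 -1 -0.04 0 0 0 0;0.3 -1 -0.04 0.2 0 0 0;0.3 -0.8 -0.04 0.7 0 0 0;0.3 -0.31 0 1 0 0 0;0.3 0 0 0.38 0 0 0;0.3 0 0 0 0 0 0' >/dev/null
python3 -c "
from h import *
go(.5155,-.2908,.0835,1.449)
rep(cloud(shot('side')),.105,.147,(.49,.54,-.31,-.26),30)"
```

```text
rot [-0. -0. -0.] shift [-0.    0.01  2.54] | at [ 515.3 -290.7  159.7]
187 px 394.0 266.0 med [ 508.3 -294.9  138.9] min [ 496.1 -305.4  105. ] max [ 534.  -281.4  144. ] (array([ 515.2, -293.6]), array([21.9, 38.3]), 83.1)
```

```bash
python3 -m inch '0.3 0 0.01 0.7 0 0 0;0.3 0 0 0.8 0 0 0;0.3 0 0 0.7 0 0 0;0.3 0 0 0.34 0 0 0;0.3 0 0 0 0 0 0' | grep -E 'pos|force'
python3 -m inch '-1 0 0 0 0 0 0;-1 0 0 0 0 0 0;-1 0 0 0 0 0 0;-1 0 0 0 0 0 0;-1 0 0 0 0 0 0' 20 | grep -E 'pos|force|width'
python3 -m inch '-1 0 0 -0.3 0 0 0;-1 0 0 -0.6 0 0 0;-1 0 0 -0.8 0 0 0;-1 0 0 -0.5 0 0 0;-1 0 0 -0.25 0 0 -0.84;-1 0 0 0 0 0 0' | grep -E 'pos|force|width'
python3 -c "
from h import *
go(.615,-.1245,.1575,1.596)"
```

```text
ee_pos: [0.5156, -0.2915, 0.0841]
force: [-0.5, 0.3, 0.0]
grip_force: 0.0
ee_pos: [0.5155, -0.2918, 0.0841]
force: [0.8, -0.0, 3.4]
grip_width: 0.0338
grip_force: 20.0
ee_pos: [0.5154, -0.2917, 0.158]
force: [-0.2, 0.1, -0.9]
grip_width: 0.0339
grip_force: 20.0
rot [ 0.01  0.   -0.01] shift [5.49 3.46 0.02] | at [ 515.4 -291.7  158. ]
```

```bash
python3 -m inch '-1 0.4 0.2 0 0 0 0;-1 0.8 0.5 0 0 0 0;-1 0.9 0.5 0 0 0 0;-1 0.9 0.6 0 0 0 0;-1 0.9 0.6 0 0 0 0;-1 0.8 0.6 0 0 0 0;-1 0.5 0.3 0 0 0 0;-1 0.27 0.16 0 0 0 0;-1 0 0 0 0 0 0;-1 0 0 0 0 0 0' | grep -E 'pos|rot|force|width'
python3 -c "
from h import *
go(.6663,-.1245,.1575,1.596)"
```

```text
ee_pos: [0.6148, -0.1258, 0.1572]
eef_rot: [-3.141, 0.0, 1.593]
force: [-0.0, -1.6, -0.4]
grip_width: 0.0337
grip_force: 20.0
rot [-0.    0.   -0.01] shift [ 0.    1.72 -0.01] | at [ 614.8 -125.8  157.2]
```

```bash
python3 -m inch '-1 0 0.4 0 0 0 0;-1 0 0.5 0 0 0 0;-1 0 0.5 0 0 0 0;-1 0 0.32 0 0 0 0;-1 0 0 0 0 0 0' | grep -E 'pos|force'
python3 -m inch '-1 0 0 0.3 0 0 0;-1 0 0 0.3 0 0 0;-1 0 0 0.2 0 0 0;-1 0 0 0.17 0 0 0;-1 0 0 0.03 0 0 0;-1 0 0 0 0 0 0'| grep -E 'pos|force'
python3 -m inch '-1 0 0 0.03 0 0 0;-1 0 0 0 0 0 0' | grep -E 'pos|force'
```

```text
ee_pos: [0.6668, -0.1242, 0.1568]
force: [0.2, -0.4, -1.1]
grip_force: 20.0
ee_pos: [0.6668, -0.1239, 0.1272]
force: [0.7, -0.0, -2.7]
grip_force: 20.0
ee_pos: [0.6669, -0.1239, 0.127]
force: [-1.7, 0.9, 4.7]
grip_force: 20.0
```

```bash
python3 -m inch '0.3 0 0 0 0 0 0;0.3 0 0 0 0 0 0;0.3 0 0 0 0 0 0;0.3 0 0 -0.4 0 0 0;0.3 0 0 -0.8 0 0 0;0.3 0 0 -1 0 0 0;0.3 0 0 -1 0 0 0;0.3 0 -1 -0.2 0 0 0;0.3 0.2 -1 0 0 0 0;0.3 0.6 -1 0 0 0 0' | grep -E 'pos|force'
python3 -m inch '0.3 1 -0.8 0 0 0 0;0.3 1 -0.4 0 0 0 0;0.3 0.3 0 0 0 0 0;0.3 0 0 0 0 0 0' >/dev/null
python3 - <<'E'
from h import *
c=shot('top','top9.png');W=cloud(c)
h=hooks(W)
c=shot('side','side9.png')
go(.536,.1081,.16,1.571)
cv2.imwrite('pics/s9c.png',cv2.resize(c['img'][140:320,240:480],None,fx=3,fy=3))
E
```

```text
ee_pos: [0.5753, -0.1023, 0.2292]
force: [0.6, -0.5, 0.9]
grip_force: 0.0
hook 517.0 298.3 size [21.  33.9] yaw deg -9.1 ztop 132.0
hook 528.9 201.1 size [35.  20.6] yaw deg 4.8 ztop 123.0
hook 536.1 108.2 size [19.9 34.3] yaw deg -0.8 ztop 132.0
rot [-0.    0.    0.13] shift [ 4.76 -0.1   2.28] | at [539.  -34.6 228.3]
```

View pics/s9c.png

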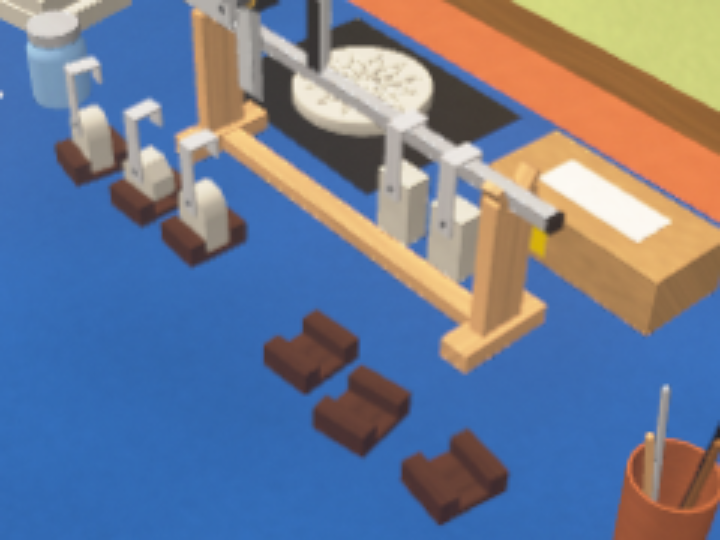

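Both talls hang straight (crop (400,195) and (455,230)). Next is arch P3 at (536,108).

```bash
python3 -m inch '0.3 0.6 0 0 0 0 0.14;0.3 1 0 0 0 0 0;0.3 1 -0.05 0 0 0 0;0.3 1 -0.05 0.5 0 0 0;0.3 0.8 0 0.8 0 0 0;0.3 0.36 0 0.98 0 0 0;0.3 0 0 0 0 0 0;0.3 0 0 0 0 0 0' >/dev/null
python3 -c "
from h import *
go(.5361,.1082,.074,1.567)
rep(cloud(shot('side')),.105,.137,(.51,.56,.08,.13),30)"
```

```text
rot [0.01 0.   0.01] shift [0.  0.  2.9] | at [536.  108.1 160.9]
100 px 306.0 189.0 med [529.1 102.8 129.3] min [517.1  90.8 105.3] max [552.9 115.7 134.5] (array([535.1, 103.6]), array([36. , 24.6]), 1.3)
```

```bash
python3 -m inch '0.3 0 0 0.8 0 0 0;0.3 0 0 0.9 0 0 0;0.3 0 0 0.7 0 0 0;0.3 0 0 0.4 0 0 0;0.3 0 0 0.1 0 0 0;0.3 0 0 0 0 0 0' | grep -E 'pos|force'
python3 -m inch '-1 0 0 0 0 0 0;-1 0 0 0 0 0 0;-1 0 0 0 0 0 0;-1 0 0 0 0 0 0;-1 0 0 0 0 0 0' 20 | grep -E 'pos|force|width'
python3 -m inch '-1 0 0 -0.3 0 0 0;-1 0 0 -0.6 0 0 0;-1 0 0 -0.8 0 0 0;-1 0 0 -0.7 0 0 0;-1 0 0 -0.38 0 0 -0.17;-1 0 0 0 0 0 0' | grep -E 'pos|force|width'
python3 -c "
from h import *
go(.615,.1065,.1575,1.596)"
```

```text
ee_pos: [0.5357, 0.1088, 0.0736]
force: [1.2, -0.1, -0.2]
grip_force: 0.0
ee_pos: [0.5353, 0.1089, 0.073]
force: [-0.7, 0.8, 2.7]
grip_width: 0.0341
grip_force: 20.0
ee_pos: [0.5354, 0.1089, 0.1567]
force: [-0.5, -0.1, -2.2]
grip_width: 0.0339
grip_force: 20.0
rot [ 0.01 -0.    0.03] shift [-0.15  2.65 -0.03] | at [535.4 108.9 156.7]
```

```bash
python3 -m inch '-1 -0.07 0.4 -0.03 0 0 0;-1 -0.08 0.8 0 0 0 0;-1 0 0.8 0 0 0 0;-1 0 0.5 0 0 0 0;-1 0 0.15 0 0 0 0;-1 0 0 0 0 0 0' | grep -E 'pos|rot|force'
python3 -m inch '-1 0 0.4 0 0 0 0;-1 0 0.5 0 0 0 0;-1 0 0.4 0 0 0 0;-1 0 0.22 0 0 0 0;-1 0 0 0 0 0 0' | grep -E 'pos|force'
python3 -c "
from h import *
go(.6605,.1065,.127,1.596)"
```

```text
ee_pos: [0.6147, 0.1066, 0.1564]
eef_rot: [-3.14, 0.0, 1.6]
force: [0.4, 0.1, -1.0]
grip_force: 20.0
ee_pos: [0.6603, 0.108, 0.157]
force: [-0.6, 0.1, -0.9]
grip_force: 20.0
rot [-0.    0.    0.02] shift [-0.05  0.01  1.  ] | at [660.3 108.  157. ]
```

```bash
python3 -m inch '-1 -0.05 0 0.3 0 0 0;-1 0 0 0.3 0 0 0;-1 0 0 0.2 0 0 0;-1 0 0 0.17 0 0 0;-1 0 0 0.03 0 0 0;-1 0 0 0 0 0 0'| grep -E 'pos|force'
python3 -m inch '-1 0 0 0.04 0 0 0;-1 0 0 0 0 0 0' | grep -E 'pos|force'
```

```text
ee_pos: [0.6605, 0.1065, 0.1273]
force: [0.8, -0.0, -1.2]
grip_force: 20.0
ee_pos: [0.6605, 0.1065, 0.1261]
force: [0.1, -0.5, -1.5]
grip_force: 20.0
```

```bash
python3 -m inch '-1 0 0 0.03 0 0 0;-1 0 0 0 0 0 0' | grep -E 'pos|force'
```

```text
ee_pos: [0.6606, 0.1066, 0.126]
force: [-3.5, 0.1, 5.6]
grip_force: 20.0
```

```bash
python3 -m inch '0.3 0 0 0 0 0 0;0.3 0 0 0 0 0 0;0.3 0 0 0 0 0 0;0.3 0 0 -0.4 0 0 0;0.3 0 0 -0.8 0 0 0;0.3 0 0 -1 0 0 0;0.3 0 0 -1 0 0 0;0.3 0 -1 -0.2 0 0 0;0.3 0 -1 0 0 0 0;0.3 0 -1 0 0 0 0' | grep -E 'pos|force'
python3 -m inch '0.3 0 -1 0 0 0 0;0.3 0 -1 0 0 0 0;0.3 0 -0.8 0 0 0 0;0.3 0 0 0 0 0 0' >/dev/null
python3 - <<'E'
from h import *
h=hooks()
x,y,a=h[1]
go(x,y,.16,np.pi/2+a); print(np.pi/2+a)
rep(cloud(shot('side')),.105,.16,(.45,.56,.15,.35),30)
E
```

```text
ee_pos: [0.5697, 0.1039, 0.228]
force: [0.9, -0.1, -0.6]
grip_force: 0.0
hook 517.1 299.5 size [22.3 34.4] yaw deg -4.6 ztop 132.0Traceback (most recent call last):
  File "<stdin>", line 3, in <module>
IndexError: list index out of range
```

Run:
```python
from h import *
rep(cloud(shot('side')),.1,.16,(.45,.6,.15,.35),20)
go(.5289,.2011,.16,1.571+.078)
```

```text
79 px 267.0 164.0 med [510.2 294.3 128.9] min [495.6 284.8 101. ] max [532.1 311.8 134.3] (array([515.1, 297.6]), array([24.8, 35.8]), 81.9)
78 px 287.0 178.0 med [525.1 196.  119.3] min [509.6 185.6 100.8] max [544.7 211.1 125.7] (array([527.3, 198.2]), array([25.4, 35.1]), 89.4)
rot [ 0.01 -0.   -0.28] shift [3.2  1.65 2.26] | at [487.2 101.5 227.8]
```

```bash
python3 -m inch '0.3 0.4 0.2 0 0 0 -0.28;0.3 0.8 0.4 0 0 0 0;0.3 0.8 0.4 0 0 0 0;0.3 0.8 0.4 0.4 0 0 0;0.3 0.4 0.25 0.9 0 0 0;0.3 0 0 0.96 0 0 0;0.3 0 0 0 0 0 0;0.3 0 0 0 0 0 0' >/dev/null
python3 -c "
from h import *
go(.529,.2011,.064,1.649)
h=hooks()
rep(cloud(shot('side')),.1,.127,(.5,.56,.18,.22),20)"
```

```text
rot [ 0.01 -0.    0.  ] shift [-0.   -0.02  3.21] | at [529.7 201.2 160.3]
80 px 287.0 178.0 med [522.6 196.3 118.9] min [509.5 185.4 100.4] max [545.3 210.1 123.8] (array([527.3, 197.6]), array([35.4, 23.8]), 3.2)
```

```bash
python3 -m inch '0.3 0 -0.02 0.8 0 0 0;0.3 0 0 1 0 0 0;0.3 0 0 0.8 0 0 0;0.3 0 0 0.4 0 0 0;0.3 0 0 0.2 0 0 0;0.3 0 0 0 0 0 0' | grep -E 'pos|force'
python3 -m inch '-1 0 0 0 0 0 0;-1 0 0 0 0 0 0;-1 0 0 0 0 0 0;-1 0 0 0 0 0 0;-1 0 0 0 0 0 0' 20 | grep -E 'pos|force|width'
python3 -m inch '-1 0 0 -0.3 0 0 0;-1 0 0 -0.6 0 0 0;-1 0 0 -0.8 0 0 0;-1 0 0 -0.8 0 0 0;-1 0 0 -0.4 0 0 0.3;-1 0 0 -0.22 0 0 0;-1 0 0 0 0 0 0' | grep -E 'pos|force|width'
python3 -c "
from h import *
go(.615,.0255,.1575,1.596)"
```

```text
ee_pos: [0.5288, 0.2008, 0.0638]
force: [0.1, -0.4, -0.5]
grip_force: 0.0
ee_pos: [0.5286, 0.2008, 0.0635]
force: [-1.1, -0.1, 2.4]
grip_width: 0.0339
grip_force: 20.0
ee_pos: [0.5286, 0.2008, 0.1575]
force: [0.4, 0.8, -1.2]
grip_width: 0.0341
grip_force: 20.0
rot [ 0.   -0.    0.01] shift [-5.91  2.73 -0.  ] | at [528.6 200.8 157.5]
```

```bash
python3 -m inch '-1 -0.4 0.1 0 0 0 0;-1 -0.9 0.3 0 0 0 0;-1 -1 0.4 0 0 0 0;-1 -1 0.5 0 0 0 0;-1 -1 0.5 0 0 0 0;-1 -0.9 0.5 0 0 0 0;-1 -0.5 0.3 0 0 0 0;-1 -0.21 0.13 0 0 0 0;-1 0 0 0 0 0 0;-1 0 0 0 0 0 0' | grep -E 'pos|rot|force'
python3 -c "
from h import *
go(.6625,.0255,.1575,1.596)"
```

```text
ee_pos: [0.6145, 0.0263, 0.1569]
eef_rot: [-3.142, -0.0, 1.597]
force: [0.4, 0.2, -1.4]
grip_force: 20.0
rot [-0.   -0.    0.01] shift [-0.07  1.6  -0.02] | at [614.5  26.3 156.9]
```

```bash
python3 -m inch '-1 -0.07 0.4 0 0 0 0;-1 0 0.5 0 0 0 0;-1 0 0.4 0 0 0 0;-1 0 0.3 0 0 0 0;-1 0 0 0 0 0 0' | grep -E 'pos|force'
python3 -m inch '-1 0 0 0.3 0 0 0;-1 0 0 0.3 0 0 0;-1 0 0 0.2 0 0 0;-1 0 0 0.17 0 0 0;-1 0 0 0.03 0 0 0;-1 0 0 0 0 0 0'| grep -E 'pos|force'
python3 -m inch '-1 0 0 0.03 0 0 0;-1 0 0 0 0 0 0' | grep -E 'pos|force'
```

```text
ee_pos: [0.6629, 0.0251, 0.1566]
force: [-0.7, -0.5, -1.1]
grip_force: 20.0
ee_pos: [0.6629, 0.0247, 0.127]
force: [-0.9, 1.1, -1.2]
grip_force: 20.0
ee_pos: [0.663, 0.0247, 0.1265]
force: [-1.1, -0.4, 3.7]
grip_force: 20.0
```

```bash
python3 -m inch '0.3 0 0 0 0 0 0;0.3 0 0 0 0 0 0;0.3 0 0 0 0 0 0;0.3 0 0 -0.4 0 0 0;0.3 0 0 -0.8 0 0 0;0.3 0 0 -1 0 0 0;0.3 0 0 -1 0 0 0;0.3 0 -1 -0.2 0 0 0;0.3 0.2 -1 0 0 0 0;0.3 0.6 -1 0 0 0 0' | grep -E 'pos|force'
python3 -m inch '0.3 1 -0.8 0 0 0 0;0.3 1 -0.5 0 0 0 0;0.3 0.4 0 0 0 0 0;0.3 0 0 0 0 0 0' >/dev/null
python3 - <<'E'
from h import *
h=hooks()
x,y,a=h[0]
go(x,y,.16,np.pi/2-.115); print(np.pi/2+a)
W=cloud(shot('side'));rep(W,.1,.16,(.45,.56,.15,.35),20)
E
```

```text
ee_pos: [0.5714, 0.0462, 0.2289]
force: [0.2, -0.5, 0.6]
grip_force: 0.0
hook 516.8 298.6 size [20.9 33.7] yaw deg -5.6 ztop 132.0
rot [0.   0.   0.81] shift [ 5.95 -1.2   2.27] | at [531.9 117.1 228.1]
1.4730578886832142
78 px 267.0 164.0 med [511.  294.6 128.7] min [496.8 284.3 101.7] max [532.  311.7 133.8] (array([514.5, 298. ]), array([25.3, 35.1]), 85.8)
```

```bash
python3 -m inch '0.3 0 0 0 0 0 0.81;0.3 0.6 -0.12 0 0 0 0;0.3 1 -0.2 0 0 0 0;0.3 1 -0.2 0 0 0 0;0.3 1 -0.2 0 0 0 0;0.3 1 -0.2 0.4 0 0 0;0.3 0.9 -0.18 0.9 0 0 0;0.3 0.45 -0.1 0.97 0 0 0;0.3 0 0 0 0 0 0;0.3 0 0 0 0 0 0' >/dev/null
python3 -c "
from h import *
go(.517,.2988,.074,1.456)
rep(cloud(shot('side')),.1,.136,(.48,.55,.27,.32),20)"
```

```text
rot [ 0.01 -0.   -0.  ] shift [-0.    0.01  2.9 ] | at [516.8 298.8 161.1]
78 px 267.0 164.0 med [510.1 294.7 128. ] min [496.3 285.6 100.3] max [532.  311.9 134.5] (array([515.5, 299.3]), array([23.8, 35.3]), 81.4)
```

```bash
python3 -m inch '0.3 0 0 0.8 0 0 0;0.3 0 0 0.9 0 0 0;0.3 0 0 0.7 0 0 0;0.3 0 0 0.4 0 0 0;0.3 0 0 0.1 0 0 0;0.3 0 0 0 0 0 0' | grep -E 'pos|force'
python3 -m inch '-1 0 0 0 0 0 0;-1 0 0 0 0 0 0;-1 0 0 0 0 0 0;-1 0 0 0 0 0 0;-1 0 0 0 0 0 0' 20 | grep -E 'pos|force|width'
python3 -m inch '-1 0 0 -0.3 0 0 0;-1 0 0 -0.6 0 0 0;-1 0 0 -0.8 0 0 0;-1 0 0 -0.7 0 0 0;-1 0 0 -0.38 0 0 -0.8;-1 0 0 0 0 0 0' | grep -E 'pos|force|width'
python3 -c "
from h import *
go(.612,.1835,.1575,1.596)"
```

```text
ee_pos: [0.5168, 0.2989, 0.0737]
force: [-0.2, -0.3, -0.4]
grip_force: 0.0
ee_pos: [0.5164, 0.2989, 0.0731]
force: [0.2, -0.5, 2.5]
grip_width: 0.0338
grip_force: 20.0
ee_pos: [0.5168, 0.2991, 0.1581]
force: [-0.1, -0.7, -1.5]
grip_width: 0.0333
grip_force: 20.0
rot [ 0.01 -0.01 -0.01] shift [-3.93  3.07  0.02] | at [516.8 299.1 158.1]
```

```bash
python3 -m inch '-1 -0.4 0.2 0 0 0 0;-1 -0.9 0.5 0 0 0 0;-1 -1 0.7 0 0 0 0;-1 -0.9 0.8 0 0 0 0;-1 -0.5 0.6 0 0 0 0;-1 -0.23 0.27 0 0 0 0;-1 0 0 0 0 0 0;-1 0 0 0 0 0 0' | grep -E 'pos|rot|force'
python3 -c "
from h import *
go(.6586,.1835,.1575,1.596)"
```

```text
ee_pos: [0.6107, 0.1837, 0.1562]
eef_rot: [-3.141, -0.0, 1.595]
force: [0.3, 0.8, -1.1]
grip_force: 20.0
rot [-0.   -0.   -0.01] shift [-0.05  1.6  -0.04] | at [610.7 183.7 156.2]
```

```bash
python3 -m inch '-1 -0.05 0.4 -0.04 0 0 0;-1 0 0.5 0 0 0 0;-1 0 0.4 0 0 0 0;-1 0 0.3 0 0 0 0;-1 0 0 0 0 0 0' | grep -E 'pos|force'
python3 -m inch '-1 0 0 0.3 0 0 0;-1 0 0 0.3 0 0 0;-1 0 0 0.2 0 0 0;-1 0 0 0.17 0 0 0;-1 0 0 0.03 0 0 0;-1 0 0 0 0 0 0'| grep -E 'pos|force'
python3 -m inch '-1 0 0 0.03 0 0 0;-1 0 0 0 0 0 0' | grep -E 'pos|force'
```

```text
ee_pos: [0.6592, 0.1831, 0.1572]
force: [-0.2, 0.6, -0.9]
grip_force: 20.0
ee_pos: [0.6593, 0.1828, 0.1276]
force: [-0.1, 0.2, -0.2]
grip_force: 20.0
ee_pos: [0.6592, 0.1828, 0.1266]
force: [-1.0, 0.7, -1.7]
grip_force: 20.0
```

```bash
python3 -m inch '-1 0 0 0.04 0 0 0;-1 0 0 0 0 0 0' | grep -E 'pos|force'
python3 -m inch '0.3 0 0 0 0 0 0;0.3 0 0 0 0 0 0;0.3 0 0 0 0 0 0;0.3 0 0 -0.4 0 0 0;0.3 0 0 -0.8 0 0 0;0.3 0 0 -1 0 0 0;0.3 0 0 -1 0 0 0;0.3 0 -1 -0.2 0 0 0;0.3 0 -1 0 0 0 0;0.3 0 -1 0 0 0 0' | grep -E 'pos|force'
python3 -m inch '0.3 0 -1 0 0 0 0;0.3 0 -1 0 0 0 0;0.3 0.6 -1 0 0 0 0;0.3 1 -1 0 0 0 0;0.3 1 -0.3 0 0 0 0;0.3 1 0 0 0 0 0;0.3 1 0 0 0 0 0;0.3 0 0 0 0 0 0;0.3 0 0 0 0 0 0' >/dev/null
python3 - <<'E'
from h import *
c=shot('side');t=shot('top')
W=cloud(t)
print('bar top z');
for ym in (-.22,-.088,-.015,.066,.145,.28):
    k=(abs(W[...,1]-ym)<.008)&(abs(W[...,0]-(.6624-.025*(ym-.0315)))<.006)&(W[...,2]>.15); print(ym,(np.median(W[k],0)*1000).round(1))
print('time',obs()['time_s'])
a=cv2.resize(c['img'][110:270,240:440],None,fx=3,fy=3)
b=cv2.resize(t['img'][130:250,200:440],None,fx=2.5,fy=2.5)[:,:600]
cv2.imwrite('pics/end.png',a)
E
```

```text
ee_pos: [0.6594, 0.1828, 0.126]
force: [-2.7, -2.1, 5.2]
grip_force: 20.0
ee_pos: [0.5684, 0.1806, 0.2283]
force: [0.7, 0.2, 0.3]
grip_force: 0.0
bar top z
-0.22 [ 667.6 -219.3  181.5]
-0.088 [664.5 -88.  181.5]
-0.015 [664.1 -15.  182.6]
0.066 [660.6  66.6 183. ]
0.145 [659.5 144.6 182.2]
0.28 [655.4 280.1 183.5]
time 57.225
```

View pics/end.png

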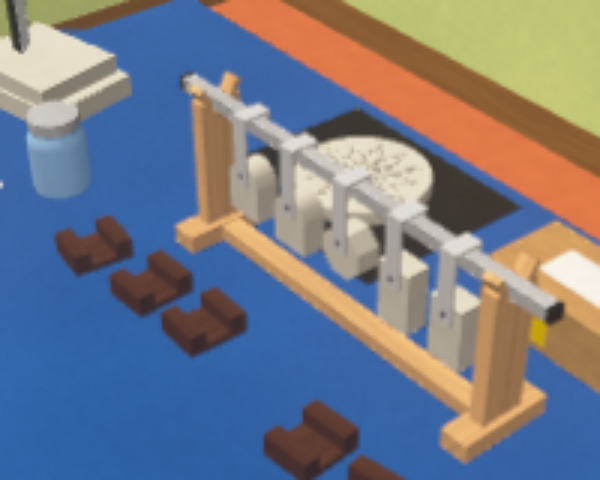

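All five plaques hang straight and separate (crop x ≈ 250, 300, 350, 403 and 460), in the order arch, arch, oct, tall, tall. The bar is seated and level, so I'm handing in.

```bash
python3 -c "
from station import ticket
print(ticket.hand_in())"
```

```text
the job is handed in; nothing more can be done
None
```

The bar sits level in both notches, and all five plaques present hang on it between the posts, untouching, in the order arch, arch, octagon, tall, tall; handed in at about 57 s, no verdict shown.

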